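# Load the carburetor that stands behind the can and the cup into the parts cleaner

### The job

The carburetor at the back of the steel tray has to go into the parts cleaner, but the spray can and the tin cup of jets stand in front of it: first stand both of them upright on the rubber mat. Then raise the cleaner's lid so that it stays open, stand the carburetor upright in the basket inside, and lower the lid fully shut; also put the can and the cup back upright in the tray, each exactly where it stood. Keep the cup upright all the time so that no jet spills, and leave the green float and the screwdriver alone.

Things in the scene. Friction and masses are not known exactly. Their poses are not given: they have to be found in the camera images.
- can_center (a point): Spray can of cleaner: upright cylinder 52 mm in diameter up to 112 mm, then a shoulder and a black nozzle cap 34 mm wide, 150 mm high in all, 120 to 310 g (full or part used). The point is on its axis, half-way up (75 mm above its base). Grip it from above well over the middle (95 to 110 mm above its base), or its top meets the gripper's body. It stands in the front (-x) row of the tray, on the left or the right.
- cup_center (a point): Open tin cup, straight round wall, 60 mm in diameter, 100 mm high, wall 2 mm, about 100 g, with two small loose brass jets lying in it. The point is on its axis, half-way up (50 mm above its base). Grip it from outside across its diameter. It stands in the front row of the tray beside the can, axes 86 to 92 mm apart; the taller can leaves no room for a wide gripper at the cup, so the can is best taken first and put back last.
- carb_center (a point): Tarnished aluminium carburetor standing on its float bowl at the back of the tray, 66 mm high, 280 to 420 g. The point is half-way up (33 mm above its base), on the axis of the slide tower. Its bore runs along its own y axis, 86 mm from end to end (43 mm each way); two parallel flats 46 mm apart face along its own x axis (44 mm wide along y, from 20 to 50 mm above the base): grip it across these. A mounting flange 58 mm wide along x is at its +y end. z is up.
- tray: Shallow steel tray fixed on the bench, 220 mm (own x) by 270 mm (own y), rim 20 mm high, floor 3 mm thick. Origin at the centre of its underside, z up. The can and the cup stand at about x = -48 mm, the carburetor at about x = +41 mm in its frame.
- mat: Black ribbed rubber mat fixed on the bench, 180 mm (own x) by 260 mm (own y), 4 mm thick: the side area. Origin at the centre of its underside, z up.
- cleaner: Parts cleaner fixed on the bench: steel housing 200 mm (own x) by 250 mm (own y), rim 130 mm above the bench, a black rocker switch (not used) on its front, which faces -x. Origin at the centre of its underside, z up. The dry tank is open at the top, 160 mm by 210 mm inside, centred on the origin; its basket floor is flat, 55 mm above the bench (75 mm below the rim). The lid's hinge line is parallel to its y axis at x = +100 mm, z = 130 mm in this frame, along the rear rim.
- lid (a joint): Angle of the cleaner's lid in rad: 0 is shut, grows as its front edge rises to the rear, 1.57 is upright, 1.9 is the stop. It starts shut or a little ajar (up to 0.25). Stiff friction hinge (about 0.5 N m): the lid stays at any angle where it is left, and about 5 N at the handle moves it. The lid is a plate 200 mm (hinge to front edge) by 250 mm, 6 mm thick, 350 g; upright, its front edge is 330 mm above the bench.
- lid_handle (a point): Middle of the black round bar handle on the lid's upper face: bar 10 mm thick, 100 mm long, parallel to the hinge line, 35 mm (to its axis) off the lid's upper face. With the lid shut the point is 165 mm in front of the hinge line and 41 mm above it, and it turns about the hinge line with the lid. x and z axes turn with the lid (at 0 they are the cleaner's).
- float: Bystander: green plastic carburetor float with two pontoons, about 40 mm by 40 mm, 16 mm high, lying in a rear corner of the tray. Origin at the centre of its underside. Leave it.
- screwdriver: Bystander: screwdriver, 190 mm long, lying on the bench beyond the work, roughly parallel to the far edge. Origin near its middle. Leave it.

How it is judged:
By the outcome, as a careful person would: the job done as asked, in the order asked, and still so for the second after the job is handed in, with the robot touching nothing.
It also fails if it takes over 152 s, if anything falls off the work surface, if the arm or the gripper's body presses on something with over 40 N, if the wrist force passes 120 N, or if a joint passes its speed limit or range.

### The arm

A 6-joint arm with a two-finger parallel gripper is mounted at the origin on the work surface. World frame = base frame: x ahead of the robot, y to its left, z up, the work surface at z = 0. Lengths are in mm, angles in rad, forces in N, time in s.
With the tool pointing down it reaches from about 350 to 975 mm from the base axis. Payload 7.1 kg.
Tool frame: the origin (TCP) lies at the centre of the arm's flange, where the gripper is bolted on; the fingertips stand 182 mm ahead of it and the grasp point (between the pads) lies 163 mm ahead of it; x points along the fingers, y is the direction in which the jaws open and shut, and the axes are right-handed (so a half turn about x gives the same grasp; the last joint's range is limited). The gripper opens to 88 mm and grips with 3 to 60 N. Pads are 20 mm wide; open, the fingers measure 115 mm over their backs; the gripper's body (75 mm by 178 mm) begins 61 mm behind the grasp point.
Start: joints at [-1.329, 0.423, 1.63, -0, 1.089, -0.019], TCP at [161.178, -603.845, 404.675] pointing down, gripper open.
Joint ranges: [-3, 3], [-0.9, 2.11], [0.09, 2.58], [-1.31, 4.45], [0.11, 2.69], [-2.54, 2.54]. Speed limits (rad/s): [2.39, 2.39, 3.01, 3.14, 3.14, 3.14].

### API

Orientations are given as a rotation vector (axis times angle).
In Python, from workcell import readout, viewer, workorder, models gives the robot as it stands. The module is installed in compiled form; this text tells all that it offers.
- The arm moves only by the tool apply_moves, never from a script. Its argument "commands" is a list that holds one entry, the list of rows, each a list of 4 numbers: the shift along the world's x, y, z in m, then the turn about the world's z in rad. A call has 1 to 8 rows; each row is the pose to reach, as a shift and turn from the pose commanded when the call began; what a row does not reach only later rows make up. A row lasts 1/8 s, in which the tool goes at most 62.5 mm and 10.7 degrees, less where a joint would pass 70% of its speed; a pose out of reach is approached as far as the arm can. A call with a gripper value outside its range is refused whole. "gripper" is the finger opening in m, from 0 to 0.0878, set as the call begins (left out, the last holds). The fingers move at their own pace and stop on an object; the grip force is fixed at half the most. Time passes only in rows, so rows that repeat a pose let the fingers close. It gives the time, the measured TCP pose, the force and the opening at its end, in the units of the state.
- readout.get_obs(): the state, without advancing time (a new reading comes with each control period).
- viewer.get_image(name): name is "scene" or "top"; returns a dict with "color" (400x640x3 uint8, red, green, blue), "vertical_fov" (degrees; the focal length in pixels is half the picture's height over the tangent of half this angle, whatever the lens; pixels are square), "cx", "cy" (the principal point, pixels), "rvec" (rotation vector, rad) and "tvec" (3), from world to camera coordinates, as OpenCV has them. Camera axes: x right, y down, z forward; pixel columns grow to the right and rows downward; lengths in mm; the calibration is good to about 2 mm. A picture is of the moment at which its call begins. There is no depth.
- workorder.close_job(): hands the job in, once; it reports no verdict.
Trained networks look in the newest picture that a camera, given by its name, has taken for a name from the list of things; names that differ only in an ending like _2 or _b are one class to them, and where a whole thing is asked for, a point or a joint stands for the part that bears it (a point fixed in the world has none). Each returns a list of dicts, best first, with "conf" (0 to 1); they miss things now and then, are a little off and sometimes report something else, mostly with a low value. They report only what shows in the picture. A call takes as long as a camera call.
- models.search_frame(camera, label): "position" ([x, y, z] in mm, in world coordinates, good to about 4 mm: the middle of the surface that is visible of it).
- models.place_of(camera, label): "position" ([x, y, z] in mm, in world coordinates, good to about 4 mm: a listed point, or the origin of a listed thing).
The state is a dict: "t": time; "qpos": joint angles; "qvel": joint speeds; "joint_torque": joint torques, N m; "ee_pos": TCP position; "orientation": TCP orientation; "ft_force": force on the tool from outside, world axes, zero at the start; "moment": the same for the moment, N m; "width": finger opening in mm.
Only numpy, scipy, OpenCV 4.12 (cv2) and the standard library are available. Lean on these libraries where they do the work, as an engineer would, in place of code of your own. Each camera call takes 0.05 s, during which the arm holds its last target.

## Working session

There is one attempt and no reset: what is moved stays moved. The work goes in short steps, Python scripts to look and compute and a tool call to move; the robot and the scene stay as the last step left them, time stands still between calls to the robot, and variables do not carry over. Pictures are saved under pics/ and viewed, and the job is handed in when it is done.

Besides the shell and the picture viewer there is one more tool, called after "Call:" as name(argument=value, ...) on one line, values as JSON. apply_moves: Moves the arm, as the interface text tells. Its arguments: {"type":"object","properties":{"commands":{"type":"array","items":{"type":"array","items":{"type":"array","items":{"type":"number"}}}},"gripper":{"type":"number"}},"required":["commands"]}

```bash
mkdir -p pics
cat > h.py <<'E'
import numpy as np, cv2
from workcell import readout, viewer, workorder, models
def snap(n,f):
    im=viewer.get_image(n); cv2.imwrite('pics/'+f,im['color'][:,:,::-1]); return im
def cam(im):
    f=200/np.tan(np.radians(im['vertical_fov'])/2)
    K=np.array([[f,0,im['cx']],[0,f,im['cy']],[0,0,1]]); R=cv2.Rodrigues(np.array(im['rvec'],float))[0]
    return K,R,np.array(im['tvec'],float).reshape(3)
def proj(im,P):
    K,R,t=cam(im); p=(R@np.atleast_2d(np.array(P,float)).T).T+t; q=(K@p.T).T; return q[:,:2]/q[:,2:]
def ray(im,u,v,z):
    K,R,t=cam(im); d=R.T@np.linalg.inv(K)@np.array([u,v,1.]); c=-R.T@t; return c+d*(z-c[2])/d[2]
E
python3 - <<'E'
from h import *
np.set_printoptions(precision=2,suppress=True)
for n in('scene','top'):
    im=snap(n,n+'0.png'); print(n,im['vertical_fov'],im['cx'],im['cy'],im['rvec'],im['tvec'])
    for l in ['can_center','cup_center','carb_center','tray','mat','cleaner','lid','lid_handle','float','screwdriver']:
        for r in models.place_of(n,l)[:2]: print(l,np.array(r['position']),round(r['conf'],2))
print(readout.get_obs())
E
```

```text
scene 42.39870196204285 318.35621434068275 201.82354842815067 [ 2.27  0.72 -0.32] [-452.7  -123.62 1540.7 ]
can_center [479.4  48.6  78.7] 0.55
cup_center [476.8 -40.9  55.1] 0.74
cup_center [ 487.7 -322.7    0.4] 0.43
carb_center [573.7   2.2  35. ] 0.75
tray [527.9   9.1   1.7] 0.57
mat [476.2 309.9   6.2] 0.73
cleaner [ 486.4 -317.9    2.3] 0.62
cleaner [574.3  -2.   34.2] 0.31Traceback (most recent call last):
  File "<stdin>", line 6, in <module>
ValueError: it knows: can_center, carb_center, cleaner, cup_center, float, lid_handle, mat, screwdriver, tray
```

Run:
```python
from h import *
np.set_printoptions(precision=2,suppress=True)
for n in('scene','top'):
    im=snap(n,n+'0.png'); print(n,im['vertical_fov'],im['cx'],im['cy'],im['rvec'],im['tvec'])
    for l in ['can_center','cup_center','carb_center','tray','mat','cleaner','lid_handle','float','screwdriver']:
        for r in models.place_of(n,l)[:2]: print(l,np.array(r['position']),round(r['conf'],2))
print(readout.get_obs())
```

```text
scene 42.39870196204285 318.35621434068275 201.82354842815067 [ 2.27  0.72 -0.32] [-452.7  -123.62 1540.7 ]
can_center [478.7  48.2  77.4] 0.62
cup_center [475.9 -36.7  50.8] 0.91
carb_center [576.9   0.7  35. ] 0.94
tray [528.5   5.4  -0.2] 0.81
mat [478.  309.1  -1.8] 0.82
cleaner [ 487.7 -320.9   -1.3] 0.75
lid_handle [ 422.3 -310.   177.1] 0.82
float [567.1 110.7   5.6] 0.54
screwdriver [707.6   0.3  -5.8] 0.94
top 44.21496843453362 315.5300883891727 200.06049825737756 [ 2.12 -2.15  0.17] [  62.24  543.4  1310.4 ]
can_center [475.5  43.4  81.9] 0.56
cup_center [481.  -44.   51.1] 0.65
carb_center [571.3   7.8  33.6] 0.83
tray [531.6   7.6   1.4] 0.67
mat [475.3 318.1   1.2] 0.75
cleaner [534.3   7.3   2.1] 0.6
cleaner [ 486.3 -317.7    1.7] 0.57
lid_handle [ 425.3 -312.3  175.4] 0.84
float [565.3 108.1   6.3] 0.65
screwdriver [705.7   6.6   0.2] 0.74
{'t': 1.35, 'qpos': array([-1.33,  0.42,  1.63,  0.  ,  1.09, -0.02]), 'qvel': array([-0., -0., -0.,  0., -0., -0.]), 'joint_torque': array([  0.  , -54.46, -27.4 ,   0.06,   0.02,   0.  ]), 'ee_pos': array([ 161.18, -603.83,  404.66]), 'orientation': array([ 2.08,  0.27, -2.08]), 'ft_force': array([-0.34,  0.48,  0.28]), 'moment': array([0.04, 0.02, 0.03]), 'width': 87.86198298510955}
```

View pics/scene0.png

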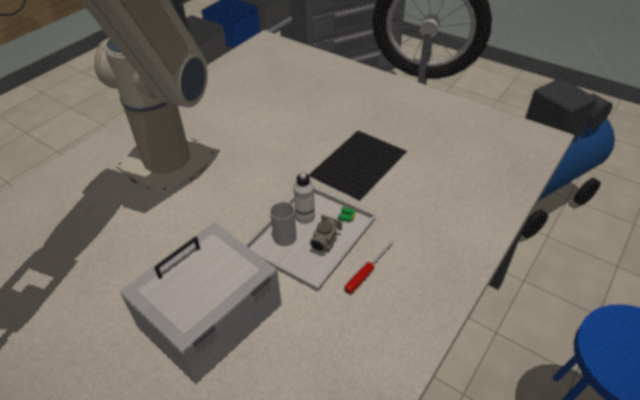

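View pics/top0.png

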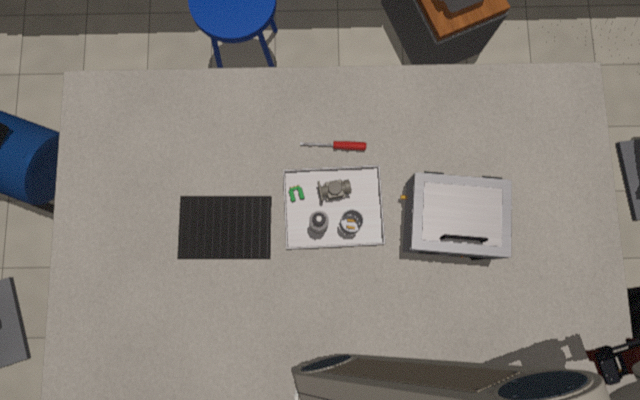

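Run:
```python
import cv2
a=cv2.imread('pics/top0.png'); 
cv2.imwrite('pics/top0a.png',cv2.resize(a[155:260,275:395],None,fx=6,fy=5.7,interpolation=cv2.INTER_CUBIC)[:, :] )
cv2.imwrite('pics/top0b.png',cv2.resize(a[160:265,395:525],None,fx=6,fy=5.7,interpolation=cv2.INTER_CUBIC) )
b=cv2.imread('pics/scene0.png'); cv2.imwrite('pics/scene0a.png',cv2.resize(b[165:295,240:400],None,fx=4.6,fy=4.6,interpolation=cv2.INTER_CUBIC) )
```

```text
(no output)
```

View pics/top0a.png

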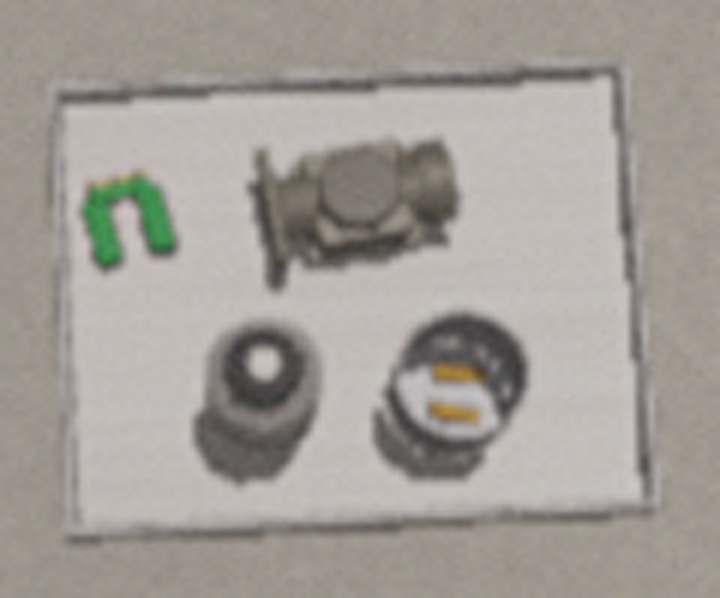

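View pics/top0b.png

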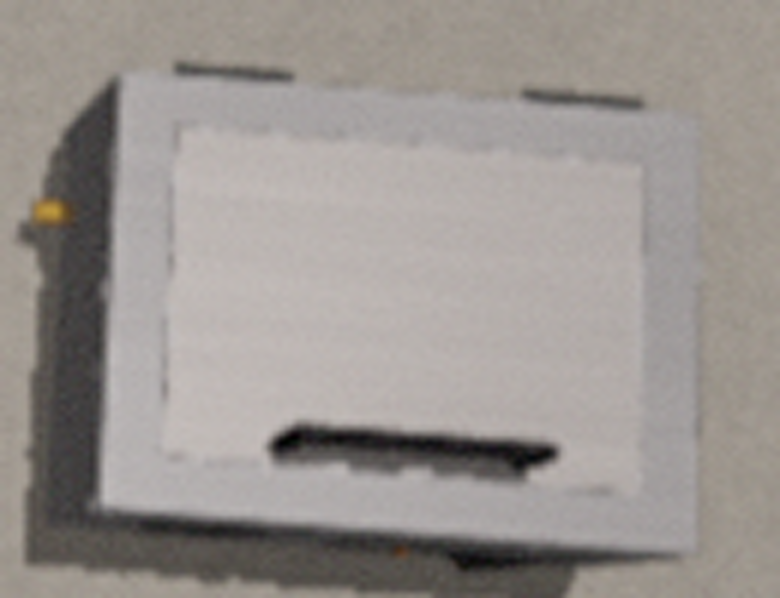

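View pics/scene0a.png

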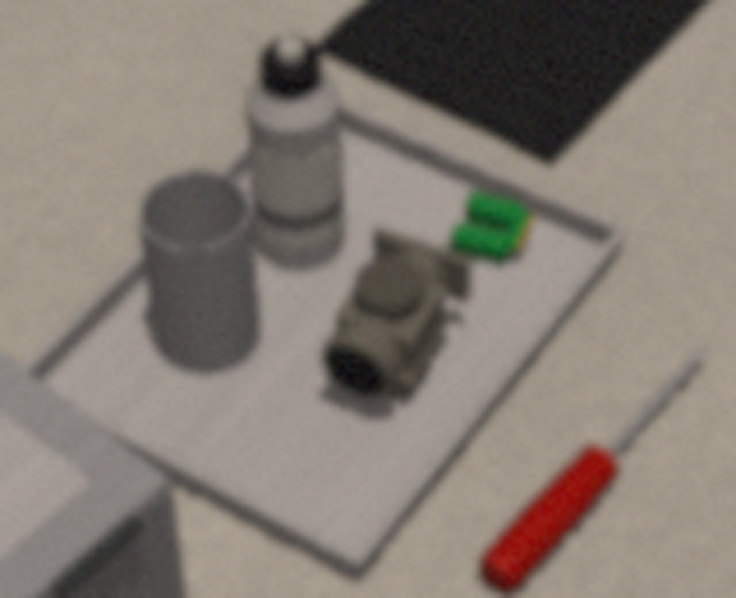

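```bash
cat > m.py <<'E'
from h import *
np.set_printoptions(precision=1,suppress=True)
im=viewer.get_image('top')
A=lambda x,y,z:ray(im,275+(x+.5)/6-.5,155+(y+.5)/5.7-.5,z)
B=lambda x,y,z:ray(im,395+(x+.5)/6-.5,160+(y+.5)/5.7-.5,z)
ang=lambda a,b:np.arctan2(*( (b-a)[1::-1]))
t=[A(55,90,20),A(625,62,20),A(658,512,20),A(70,540,20)]
print('tray',*t,np.mean(t,0),[np.linalg.norm(t[i]-t[i-1]) for i in range(4)])
print('tray yaw', -np.arctan2(*(t[0]-t[1])[:2]), -np.arctan2(*(t[3]-t[2])[:2]))
c=[B(120,75,136),B(700,118,136),B(697,552,136),B(98,508,136)]
print('cl',*c,np.mean(c,0),[np.linalg.norm(c[i]-c[i-1]) for i in range(4)])
print('yaw',-np.arctan2(*(c[0]-c[1])[:2]),-np.arctan2(*(c[3]-c[2])[:2]))
h=[B(272,440,171),B(557,455,171)];print('handle',*h,np.mean(h,0),'yaw',-np.arctan2(*(h[0]-h[1])[:2]))
print('carb tower',A(360,187,69)); f=[A(262,150,36),A(277,285,36)];b=[A(268,217,36),A(450,180,36)]
print('flange',*f,'bore',*b,-np.arctan2(*(b[0]-b[1])[:2]),np.linalg.norm(b[0]-b[1]))
print('can cap',A(263,362,153),'cup rim',A(458,380,103),'cup r',A(388,380,103)[1]-A(527,380,103)[1])
im2=viewer.get_image('scene')
S=lambda x,y,z:ray(im2,240+(x+.5)/4.6-.5,165+(y+.5)/4.6-.5,z)
print('scene cap',S(290,52,153),'cup',S(197,207,103),'carb',S(388,285,69))
E
python3 m.py
```

```text
tray [635.1 141.7  20. ] [ 644.6 -127.6   20. ] [ 421.1 -134.4   20. ] [412.1 136.1  20. ] [528.2   4.   20. ] [np.float64(223.0054960738203), np.float64(269.4219244994719), np.float64(223.58876248458859), np.float64(270.6983994107354)]
tray yaw 0.03541632531700503 0.03322576350843825
cl [ 596.5 -204.2  136. ] [ 572.3 -451.9  136. ] [ 377.5 -434.9  136. ] [ 401.  -185.4  136. ] [ 486.8 -319.1  136. ] [np.float64(196.3801275492029), np.float64(248.88701250814123), np.float64(195.52955401761187), np.float64(250.64527101180664)]
yaw -0.09736351794360407 -0.09392854418333618
handle [ 426.9 -251.4  171. ] [ 418.5 -367.5  171. ] [ 422.7 -309.4  171. ] yaw -0.07243042429956378
carb tower [574.3   0.8  69. ]
flange [599.7  44.6  36. ] [532.8  38.9  36. ] bore [566.4  42.4  36. ] [583.3 -42.2  36. ] 0.19679295979128072 86.33166041753312
can cap [480.5  46.4 153. ] cup rim [477.1 -38.5 103. ] cup r 60.47827821165789
scene cap [483.1  42.3 153. ] cup [480.4 -39.  103. ] carb [576.5  -2.4  69. ]
```

```bash
python3 - <<'E'
from h import *
o=readout.get_obs(); R=cv2.Rodrigues(np.array(o['orientation']))[0]; print(R.round(3)); print(np.arctan2(R[1,1],R[0,1]))
E
python3 - <<'E'
import cv2
a=cv2.imread('pics/top0.png')
print(a.shape)
E
```

```text
[[-0.     0.258 -0.966]
 [ 0.    -0.966 -0.258]
 [-1.    -0.    -0.   ]]
-1.3100268233146224
(400, 640, 3)
```

Call:
apply_moves(commands=[[[0.023, 0.046, 0, 0.096], [0.046, 0.093, 0, 0.192], [0.068, 0.139, 0, 0.287], [0.091, 0.186, 0, 0.383], [0.114, 0.232, 0, 0.479], [0.137, 0.279, 0, 0.574], [0.16, 0.325, 0, 0.67], [0.182, 0.371, 0, 0.766]]], gripper=0.0878)

```text
t: 2.45
ee_pos: [343.7, -231.4, 405.0]
orientation: [1.596, 0.902, -1.595]
ft_force: [0.1, -0.3, -1.9]
width: 88.0
```

Call:
apply_moves(commands=[[[0.023, 0.047, 0, 0.096], [0.046, 0.093, 0, 0.193], [0.068, 0.14, 0, 0.289], [0.091, 0.186, 0, 0.385], [0.114, 0.232, 0, 0.482], [0.137, 0.278, 0, 0.578], [0.137, 0.278, 0, 0.578]]])

```text
t: 3.32
ee_pos: [481.3, 47.7, 404.9]
orientation: [1.182, 1.227, -1.179]
ft_force: [-0.5, -1.2, -0.0]
width: 87.4
```

```bash
python3 -c "
from h import *
o=readout.get_obs(); print(o['ee_pos'],o['qpos'],o['ft_force'])
snap('top','t1.png');snap('scene','s1.png')
o=readout.get_obs(); print(o['ee_pos'])
print(cv2.Rodrigues(np.array(o['orientation']))[0].round(3))"
```

```text
[481.3456525   47.70353802 404.85052678] [7.40837949e-02 2.14475194e-01 1.93505868e+00 4.25102010e-04
 9.90781424e-01 3.51007772e-02] [-0.53980231 -1.20108386 -0.00940224]
[479.98303594  45.45768794 404.49481292]
[[-0.001  0.999  0.035]
 [-0.     0.035 -0.999]
 [-1.    -0.001  0.   ]]
```

View pics/s1.png

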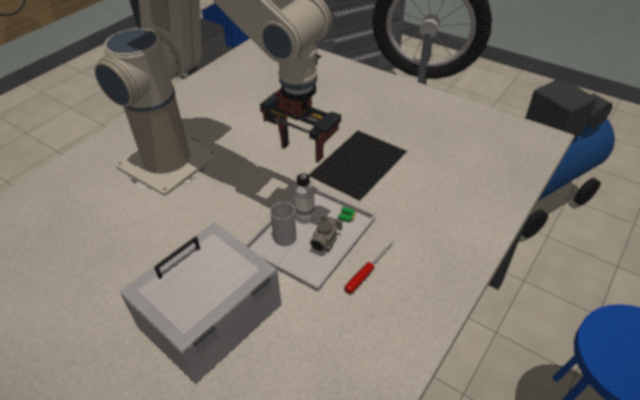

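Call:
apply_moves(commands=[[[0, 0, -0.035, 0], [0, 0, -0.07, 0], [0, 0, -0.1, 0], [0, 0, -0.125, 0], [0, 0, -0.135, 0], [0, 0, -0.135, 0]]])

```text
t: 4.18
ee_pos: [479.9, 44.4, 269.6]
orientation: [1.185, 1.225, -1.186]
ft_force: [-0.3, -0.2, 0.9]
width: 87.8
```

Call:
apply_moves(commands=[[[0, 0, 0, 0], [0, 0, 0, 0], [0, 0, 0, 0], [0, 0, 0, 0], [0, 0, 0, 0]]], gripper=0.04)

```text
t: 4.8
ee_pos: [480.2, 45.2, 269.9]
orientation: [1.184, 1.225, -1.184]
ft_force: [-1.3, -0.6, 3.6]
width: 51.1
```

Call:
apply_moves(commands=[[[0, 0, 0.02, 0], [0, 0, 0.045, 0], [0, 0.01, 0.06, 0], [0, 0.05, 0.06, 0], [0, 0.095, 0.06, 0], [0, 0.14, 0.06, 0], [0, 0.185, 0.06, 0], [0, 0.23, 0.06, 0]]])

```text
t: 5.8
ee_pos: [479.6, 277.2, 329.3]
orientation: [1.183, 1.226, -1.184]
ft_force: [-0.2, 0.3, -3.0]
width: 50.9
```

Call:
apply_moves(commands=[[[0, 0.045, 0, 0], [0, 0.08, 0, 0], [0, 0.1, 0, 0], [0, 0.105, -0.01, 0], [0, 0.105, -0.03, 0], [0, 0.105, -0.05, 0], [0, 0.105, -0.057, 0], [0, 0.105, -0.058, 0]]])

```text
t: 6.8
ee_pos: [480.2, 379.5, 271.0]
orientation: [1.184, 1.225, -1.186]
ft_force: [0.3, -0.9, -2.0]
width: 51.4
```

Call:
apply_moves(commands=[[[0, 0, 0, 0], [0, 0, 0, 0]]])

```text
t: 7.05
ee_pos: [480.3, 380.0, 271.7]
orientation: [1.185, 1.225, -1.184]
ft_force: [-0.3, -0.0, -1.7]
width: 51.4
```

Call:
apply_moves(commands=[[[0, 0, -0.001, 0], [0, 0, -0.001, 0]]])

```text
t: 7.3
ee_pos: [480.2, 380.2, 270.8]
orientation: [1.184, 1.225, -1.184]
ft_force: [0.2, -0.2, -2.5]
width: 51.0
```

Call:
apply_moves(commands=[[[0, 0, 0, 0], [0, 0, 0, 0], [0, 0, 0, 0]]], gripper=0.085)

```text
t: 7.68
ee_pos: [480.2, 380.2, 270.8]
orientation: [1.184, 1.225, -1.184]
ft_force: [0.1, -0.6, 0.6]
width: 78.0
```

Call:
apply_moves(commands=[[[0, 0, 0.03, 0], [0, 0, 0.065, 0], [0, -0.01, 0.09, 0], [0, -0.05, 0.1, 0], [0, -0.1, 0.1, 0], [0, -0.15, 0.1, 0], [0, -0.2, 0.1, 0], [0, -0.25, 0.1, 0]]])

```text
t: 8.68
ee_pos: [480.0, 128.7, 370.9]
orientation: [1.184, 1.225, -1.183]
ft_force: [-0.3, 0.1, 0.4]
width: 85.1
```

Run:
```python
from h import *
np.set_printoptions(precision=1,suppress=True)
for n in('scene','top'):
    im=snap(n,n+'2.png')
    for l in ['can_center','cup_center','carb_center']:
        for r in models.place_of(n,l)[:1]: print(l,np.array(r['position']),round(r['conf'],2))
a=cv2.imread('pics/top2.png');cv2.imwrite('pics/top2a.png',cv2.resize(a[155:260,275:395],None,fx=6,fy=5.7,interpolation=cv2.INTER_CUBIC))
```

```text
can_center [483.9 383.2  80.9] 0.93
cup_center [477.9 -39.1  52.1] 0.79
carb_center [575.8   0.3  31.5] 0.56
can_center [477.8 379.5  82.1] 0.82
cup_center [478.7 -42.8  51.4] 0.69
carb_center [573.1   7.1  35.9] 0.89
```

View pics/top2.png

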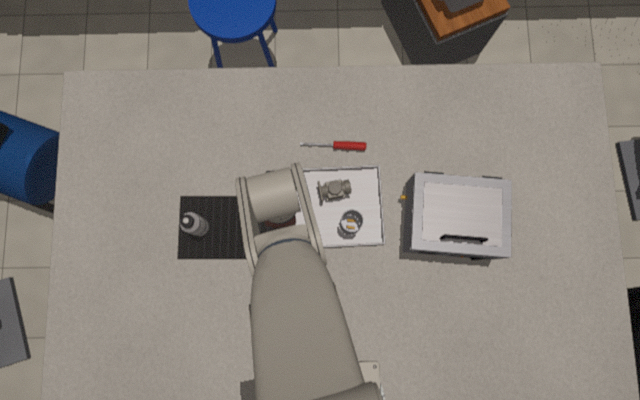

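View pics/top2a.png

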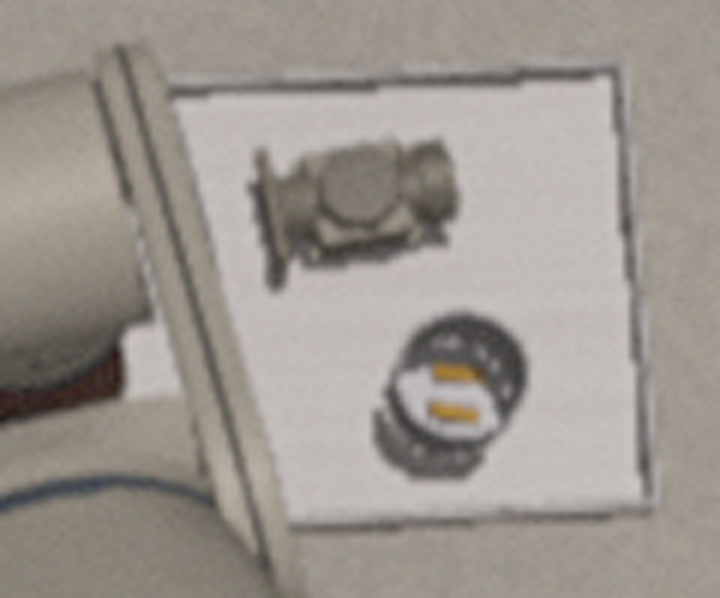

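View pics/scene2.png

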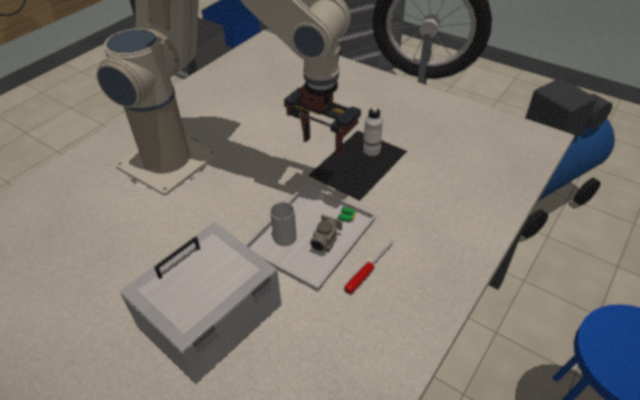

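Call:
apply_moves(commands=[[[0, -0.045, 0, 0], [-0.001, -0.09, 0, 0], [-0.002, -0.13, 0, 0], [-0.002, -0.16, 0, 0], [-0.002, -0.17, 0, 0], [-0.002, -0.17, 0, 0], [-0.002, -0.17, -0.03, 0], [-0.002, -0.17, -0.06, 0]]], gripper=0.0878)

```text
t: 10.07
ee_pos: [478.5, -38.5, 310.3]
orientation: [1.184, 1.225, -1.182]
ft_force: [0.9, -0.1, -0.5]
width: 88.0
```

Call:
apply_moves(commands=[[[0, 0, -0.03, 0], [0, 0, -0.055, 0], [0, 0, -0.072, 0], [0, 0, -0.075, 0], [0, 0, -0.075, 0]]])

```text
t: 10.7
ee_pos: [478.4, -39.1, 235.8]
orientation: [1.183, 1.226, -1.183]
ft_force: [0.1, -0.4, -0.0]
width: 87.7
```

Call:
apply_moves(commands=[[[0, 0, 0, 0], [0, 0, 0, 0], [0, 0, 0, 0], [0, 0, 0, 0], [0, 0, 0, 0]]], gripper=0.05)

```text
t: 11.32
ee_pos: [478.3, -39.9, 236.0]
orientation: [1.184, 1.225, -1.184]
ft_force: [-0.1, -0.4, 6.3]
width: 59.8
```

Call:
apply_moves(commands=[[[0, 0, 0.015, 0], [0, 0, 0.04, 0], [0, 0.005, 0.058, 0], [0, 0.025, 0.06, 0], [0, 0.055, 0.06, 0], [0, 0.09, 0.06, 0], [0, 0.125, 0.06, 0], [0, 0.16, 0.06, 0]]])

```text
t: 12.32
ee_pos: [478.0, 121.2, 296.4]
orientation: [1.184, 1.225, -1.184]
ft_force: [-0.1, -0.2, -2.0]
width: 60.0
```

Call:
apply_moves(commands=[[[0, 0.035, 0, 0], [0, 0.07, 0, 0], [0, 0.1, 0, 0], [0, 0.125, 0, 0], [0, 0.138, -0.002, 0], [0, 0.14, -0.02, 0], [0, 0.14, -0.04, 0], [0, 0.14, -0.054, 0]]])

```text
t: 13.32
ee_pos: [477.7, 259.1, 239.9]
orientation: [1.183, 1.225, -1.187]
ft_force: [-0.9, 0.0, -1.5]
width: 60.0
```

Call:
apply_moves(commands=[[[0, 0, -0.004, 0], [0, 0, -0.005, 0], [0, 0, -0.005, 0]]])

```text
t: 13.7
ee_pos: [477.8, 259.4, 237.0]
orientation: [1.183, 1.225, -1.186]
ft_force: [-2.6, -2.8, 5.1]
width: 60.3
```

Call:
apply_moves(commands=[[[0, 0, 0, 0], [0, 0, 0, 0], [0, 0, 0, 0], [0, 0, 0.03, 0], [0, 0, 0.07, 0], [0, 0, 0.11, 0], [0, -0.02, 0.14, 0], [0, -0.06, 0.145, 0]]], gripper=0.0878)

```text
t: 14.7
ee_pos: [478.8, 200.6, 384.1]
orientation: [1.186, 1.224, -1.178]
ft_force: [0.0, -0.5, -1.0]
width: 87.8
```

Call:
apply_moves(commands=[[[-0.006, -0.055, 0, -0.015], [-0.012, -0.11, 0, -0.03], [-0.018, -0.165, 0, -0.045], [-0.024, -0.22, 0, -0.06], [-0.03, -0.275, 0, -0.075], [-0.036, -0.33, 0, -0.09], [-0.042, -0.385, 0, -0.11], [-0.048, -0.43, 0, -0.124]]])

```text
t: 15.7
ee_pos: [429.7, -231.9, 381.8]
orientation: [1.276, 1.164, -1.276]
ft_force: [0.9, 0.3, -0.1]
width: 87.9
```

Run:
```python
from h import *
np.set_printoptions(precision=1,suppress=True)
for n in('scene','top'):
    im=snap(n,n+'3.png')
    for l in ['can_center','cup_center','carb_center','lid_handle','cleaner']:
        for r in models.place_of(n,l)[:1]: print(l,np.array(r['position']),round(r['conf'],2))
print(readout.get_obs()['ee_pos'])
```

```text
can_center [481.8 382.5  80.6] 0.82
cup_center [476.6 258.7  55.4] 0.66
carb_center [575.   -2.6  36.3] 0.73
lid_handle [ 425.7 -311.9  179. ] 0.93
cleaner [ 487.9 -322.2    2.6] 0.63
can_center [477.6 379.2  80.5] 0.59
cup_center [481.3 259.5  50. ] 0.65
carb_center [570.7   6.2  32.6] 0.72
lid_handle [ 424.4 -308.1  175.4] 0.98
cleaner [477.5 380.2  82.3] 0.65
[ 430.4 -229.1  381.7]
```

View pics/scene3.png

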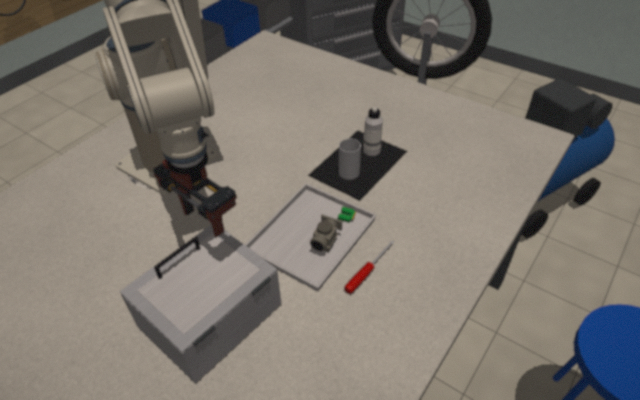

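View pics/top3.png

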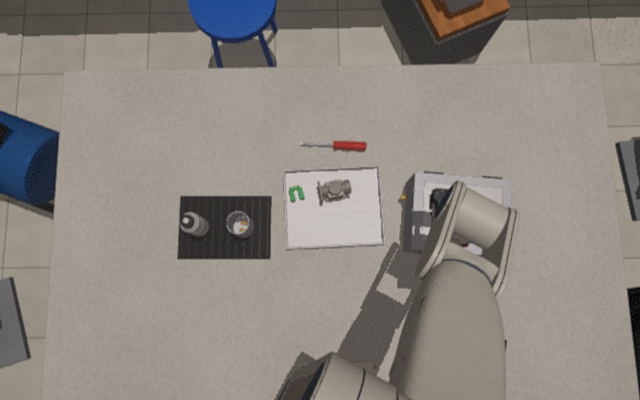

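Call:
apply_moves(commands=[[[-0.003, -0.04, 0, 0], [-0.006, -0.07, 0, 0], [-0.007, -0.081, -0.005, 0], [-0.007, -0.081, -0.02, 0], [-0.007, -0.081, -0.035, 0], [-0.007, -0.081, -0.045, 0], [-0.007, -0.081, -0.045, 0], [-0.007, -0.081, -0.045, 0]]], gripper=0.05)

```text
t: 17.3
ee_pos: [423.4, -310.7, 336.8]
orientation: [1.275, 1.165, -1.275]
ft_force: [0.5, 0.1, 0.8]
width: 50.0
```

Run:
```python
from h import *
snap('scene','scene4.png'); a=cv2.imread('pics/scene4.png');cv2.imwrite('pics/scene4a.png',cv2.resize(a[170:340,110:290],None,fx=4,fy=3.5,interpolation=cv2.INTER_CUBIC))
o=readout.get_obs();print(o['ee_pos'],o['ft_force'])
```

```text
[ 423.42573517 -310.80762177  337.02517808] [0.81156421 0.34485319 0.28132313]
```

View pics/scene4a.png

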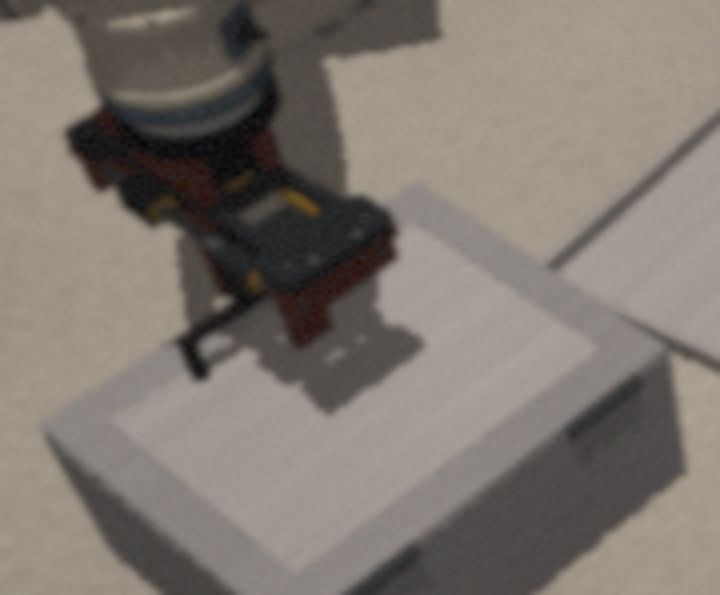

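Call:
apply_moves(commands=[[[0, 0, 0, 0], [0, 0, 0, 0], [0, 0, 0, 0], [0, 0, 0, 0], [0, 0, 0, 0]]], gripper=0.0)

```text
t: 17.98
ee_pos: [422.9, -310.8, 336.6]
orientation: [1.275, 1.166, -1.276]
ft_force: [-1.5, -0.9, 1.1]
width: 9.3
```

```bash
python3 -c "
import numpy as np
f=lambda t:(165-165*np.cos(t)-41*np.sin(t),165*np.sin(t)+41*np.cos(t)-41)
a=f(.02)
for t in np.arange(.1,1.85,.1):
    b=f(t);s=b[0]-a[0];print(round(t,2),round(s*.996,1),round(-s*.09,1),round(b[1]-a[1],1))"
```

```text
0.1 -2.5 0.2 13.0
0.2 -4.1 0.4 28.7
0.3 -3.9 0.4 43.6
0.4 -2.1 0.2 57.7
0.5 1.3 -0.1 70.8
0.6 6.4 -0.6 82.7
0.7 13.1 -1.2 93.4
0.8 21.3 -1.9 102.6
0.9 31.0 -2.8 110.4
1.0 42.0 -3.8 116.7
1.1 54.2 -4.9 121.4
1.2 67.5 -6.1 124.4
1.3 81.8 -7.4 125.7
1.4 96.9 -8.8 125.3
1.5 112.8 -10.2 123.2
1.6 129.1 -11.7 119.4
1.7 145.8 -13.2 114.1
1.8 162.7 -14.7 107.1
```

Call:
apply_moves(commands=[[[-0.0025, 0, 0.013, 0], [-0.004, 0, 0.0287, 0], [-0.004, 0, 0.0436, 0], [-0.002, 0, 0.0577, 0], [0.0013, 0, 0.0708, 0], [0.0013, 0, 0.0708, 0]]])

```text
t: 18.73
ee_pos: [433.2, -312.1, 407.7]
orientation: [1.285, 1.14, -1.258]
ft_force: [61.0, -6.2, -48.5]
width: 36.2
```

Run:
```python
from h import *
snap('scene','scene5.png'); a=cv2.imread('pics/scene5.png');cv2.imwrite('pics/scene5a.png',cv2.resize(a[140:340,100:300],None,fx=3.5,fy=3,interpolation=cv2.INTER_CUBIC))
snap('top','top5.png'); a=cv2.imread('pics/top5.png');cv2.imwrite('pics/top5a.png',cv2.resize(a[150:300,390:540],None,fx=4,fy=4,interpolation=cv2.INTER_CUBIC))
o=readout.get_obs();print(o['ee_pos'],o['ft_force'],o['width'],o['orientation'])
```

```text
[ 433.09522156 -312.09670096  407.28684008] [ 61.25475414  -6.23220843 -47.10961762] 35.76111010192857 [ 1.28462528  1.13985584 -1.25830316]
```

View pics/scene5a.png

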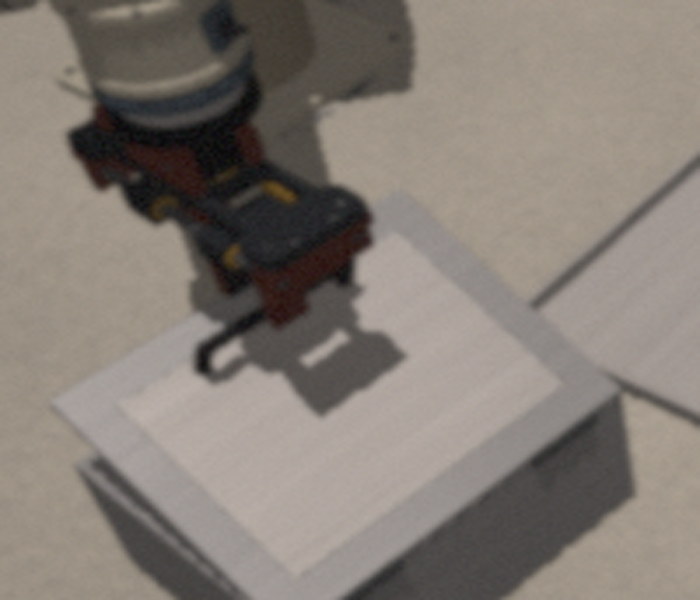

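View pics/top5a.png

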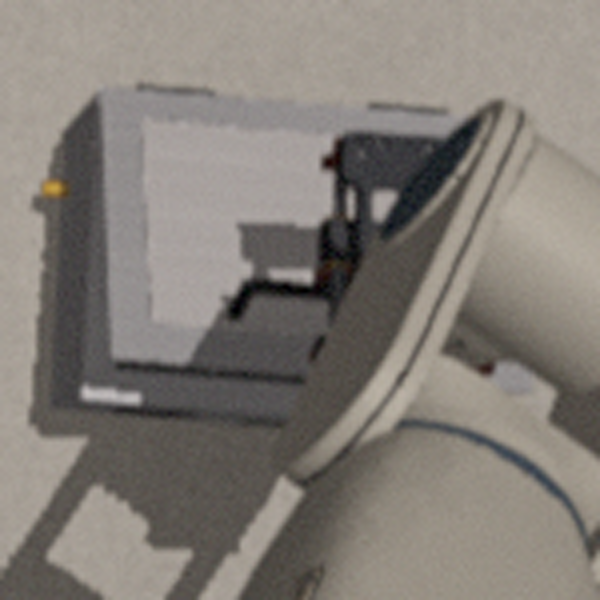

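Run:
```python
from h import *
np.set_printoptions(precision=3,suppress=True)
o=readout.get_obs();print(o['moment'],o['qpos'],o['joint_torque'],o['t']); R=cv2.Rodrigues(np.array(o['orientation']))[0];print(R)
g=o['ee_pos']+R[:,0]*163; print('grasp',g,'tip',o['ee_pos']+R[:,0]*182, 'spread y', R[:,1]*o['width']/2)
im=viewer.get_image('scene'); it=viewer.get_image('top')
O=np.array([487,-319,0]);ps=-.09;Rz=cv2.Rodrigues(np.array([0,0,ps]))[0]
def lidp(x,z,y,t): # coordinates on shut lid rel hinge
    return O+Rz@np.array([100+x*np.cos(t)-z*np.sin(t)*1.0 if 0 else 100+(-(-x)*np.cos(t)-z*np.sin(t)),y,130+(-x)*np.sin(t)+z*np.cos(t)])
for t in (0,.1,.2,.25,.3,.35,.4,.5):
    P=[lidp(-200,6,y,t) for y in(-125,125)]+[lidp(-165,41,y,t) for y in(-50,50)]
    print(t,'scene',proj(im,P).ravel().round(0),'top',proj(it,P).ravel().round(0),'handle',lidp(-165,41,0,t))
```

```text
[-0.976 -9.491  0.01 ] [-0.649  0.282  1.836  0.013  0.998 -0.565] [-16.359 -66.866 -12.717  -7.576  14.522  -0.041] 18.825
[[ 0.027  0.995 -0.091]
 [-0.007 -0.091 -0.996]
 [-1.     0.028  0.005]]
grasp [ 437.53  -313.26   244.351] tip [ 438.047 -313.395  225.359] spread y [17.799 -1.631  0.496]
0 scene [119. 294. 213. 223. 156. 269. 195. 240.] top [511. 257. 411. 250. 486. 240. 445. 237.] handle [ 422.263 -313.158  171.   ]
0.1 scene [116. 288. 212. 217. 153. 263. 192. 234.] top [514. 256. 413. 249. 488. 241. 446. 238.] handle [ 419.007 -312.864  187.268]
0.2 scene [114. 283. 211. 212. 150. 258. 190. 229.] top [517. 255. 414. 247. 490. 241. 448. 238.] handle [ 417.426 -312.721  202.963]
0.25 scene [113. 280. 211. 209. 149. 255. 189. 226.] top [519. 254. 415. 246. 491. 240. 449. 237.] handle [ 417.269 -312.707  210.547]
0.3 scene [112. 278. 211. 206. 149. 253. 189. 224.] top [520. 253. 416. 245. 492. 240. 450. 237.] handle [ 417.535 -312.731  217.93 ]
0.35 scene [112. 276. 211. 204. 148. 251. 188. 222.] top [522. 251. 417. 244. 493. 240. 451. 236.] handle [ 418.224 -312.793  225.092]
0.4 scene [111. 274. 211. 202. 147. 249. 188. 220.] top [523. 250. 417. 242. 494. 239. 451. 236.] handle [ 419.334 -312.894  232.018]
0.5 scene [111. 270. 213. 198. 147. 245. 188. 216.] top [527. 246. 419. 238. 496. 237. 453. 234.] handle [ 422.803 -313.207  245.086]
```

```bash
cat > ov.py <<'E'
from h import *
import sys
O=np.array([487,-319,0]);ps=-.09;Rz=cv2.Rodrigues(np.array([0,0,ps]))[0]
def lidp(x,z,y,t): return O+Rz@np.array([100+x*np.cos(t)-z*np.sin(t),y,130-x*np.sin(t)+z*np.cos(t)])
def overlay(n,t,f):
    im=viewer.get_image(n); c=np.ascontiguousarray(im['color'][:,:,::-1]); S=4 if n=='top' else 3.5
    x0,y0=(390,150) if n=='top' else (100,130)
    w,hh=(150,130) if n=='top' else (200,165)
    c=cv2.resize(c[y0:y0+hh,x0:x0+w],None,fx=S,fy=S,interpolation=cv2.INTER_CUBIC)
    tr=lambda P:[tuple(int(k) for k in ((p-[x0,y0]+.5)*S)) for p in proj(im,P)]
    L=tr([lidp(-200,6,-125,t),lidp(-200,6,125,t),lidp(0,6,125,t),lidp(0,6,-125,t)])
    cv2.polylines(c,[np.array(L)],True,(0,0,255),1)
    H=tr([lidp(-165,6,-50,t),lidp(-165,41,-50,t),lidp(-165,41,50,t),lidp(-165,6,50,t)]); cv2.polylines(c,[np.array(H)],False,(0,255,0),1)
    B=tr([O+Rz@np.array(p) for p in ([-100,-125,130],[-100,125,130],[100,125,130],[100,-125,130])]);cv2.polylines(c,[np.array(B)],True,(255,0,0),1)
    cv2.imwrite('pics/'+f,c)
if __name__=='__main__':
    t=float(sys.argv[1]); overlay('top',t,sys.argv[2]+'t.png'); overlay('scene',t,sys.argv[2]+'s.png')
E
python3 ov.py 0.45 ova
```

View pics/ovat.png

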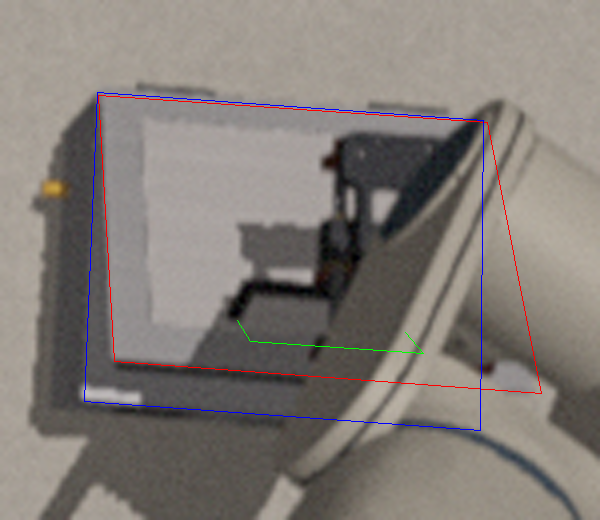

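View pics/ovas.png

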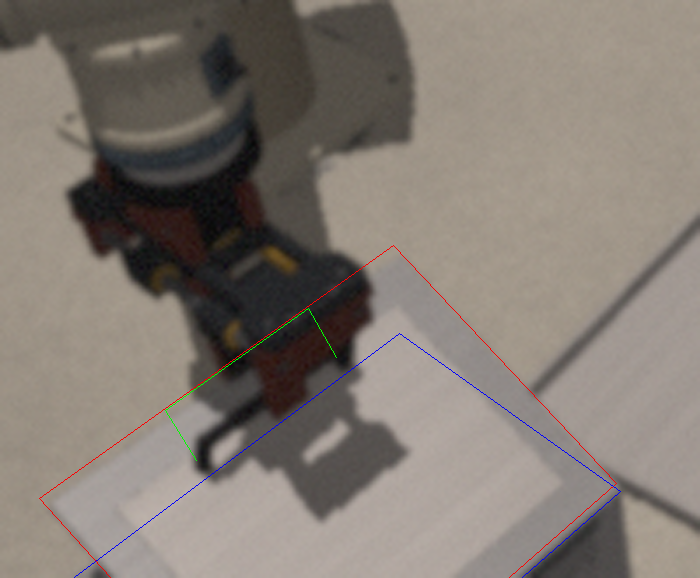

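Call:
apply_moves(commands=[[[0.01, -0.001, -0.001, 0], [0.02, -0.002, -0.003, 0], [0.03, -0.003, -0.005, 0], [0.032, -0.003, -0.006, 0], [0.032, -0.003, -0.006, 0], [0.032, -0.003, -0.006, 0]]])

```text
t: 19.77
ee_pos: [451.0, -314.1, 401.6]
orientation: [1.267, 1.18, -1.287]
ft_force: [-35.2, -4.4, 23.2]
width: 8.9
```

```bash
sed -i 's/100+x\*np.cos(t)-z\*np.sin(t)/100+x*np.cos(t)+z*np.sin(t)/' ov.py; python3 ov.py 0.43 ovb; python3 -c "
import numpy as np
f=lambda t:(-165*np.cos(t)+41*np.sin(t),165*np.sin(t)+41*np.cos(t))
a=f(0)
for t in [.35,.4,.43,.45,.5,.6,.7,.8,.9,1.,1.1,1.2,1.3,1.4,1.5,1.55,1.6,1.65]:
    b=f(t);print(t,np.round([586.6+b[0]*.996,-328-b[0]*.09,130+b[1]+163],1))"
```

```text
0.35 [ 446.2 -315.3  388.1]
0.4 [ 451.1 -315.8  395. ]
0.43 [ 454.2 -316.   399.1]
0.45 [ 456.4 -316.2  401.7]
0.5 [ 462.  -316.7  408.1]
0.6 [ 474.  -317.8  420. ]
0.7 [ 487.2 -319.   430.7]
0.8 [ 501.4 -320.3  439.9]
0.9 [ 516.4 -321.7  447.7]
1.0 [ 532.2 -323.1  454. ]
1.1 [ 548.4 -324.6  458.6]
1.2 [ 565.1 -326.1  461.6]
1.3 [ 582.  -327.6  463. ]
1.4 [ 598.9 -329.1  462.6]
1.5 [ 615.7 -330.6  460.5]
1.55 [ 624.  -331.4  458.8]
1.6 [ 632.2 -332.1  456.7]
1.65 [ 640.3 -332.9  454.2]
```

View pics/ovbs.png

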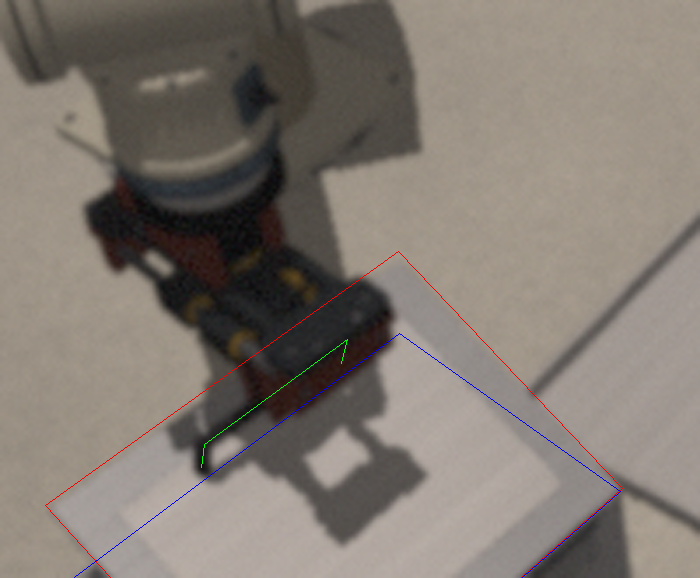

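View pics/ovbt.png

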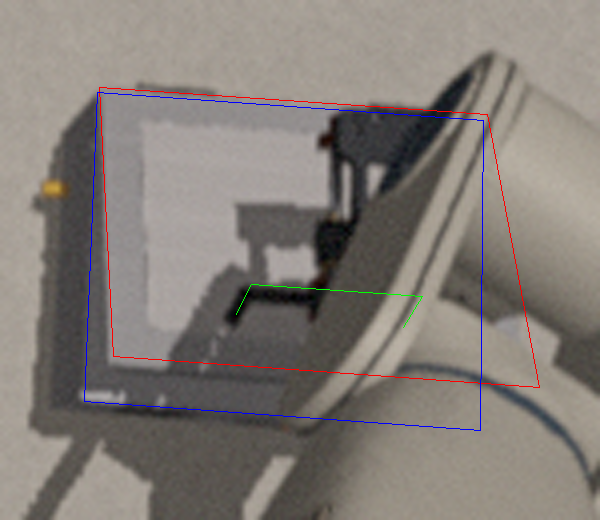

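Call:
apply_moves(commands=[[[-0.004, -0.001, -0.001, 0], [-0.0055, -0.001, -0.002, 0], [-0.0055, -0.001, -0.002, 0]]])

```text
t: 20.25
ee_pos: [447.9, -314.3, 399.4]
orientation: [1.272, 1.175, -1.281]
ft_force: [-18.6, 2.1, 13.0]
width: 9.1
```

Call:
apply_moves(commands=[[[-0.002, 0, 0, 0], [-0.003, 0, 0.0, 0], [-0.003, 0, 0, 0]]])

```text
t: 20.62
ee_pos: [446.7, -314.3, 399.4]
orientation: [1.275, 1.17, -1.277]
ft_force: [-6.8, 3.0, 5.2]
width: 9.2
```

Call:
apply_moves(commands=[[[0, 0, 0, 0], [0, 0, -0.003, 0], [0, 0, -0.009, 0], [0, 0, -0.01, 0]]], gripper=0.026)

```text
t: 21.12
ee_pos: [447.9, -314.7, 388.7]
orientation: [1.275, 1.166, -1.276]
ft_force: [-0.2, -0.3, -0.1]
width: 26.2
```

Call:
apply_moves(commands=[[[0, 0, 0, 0], [0, 0, 0, 0], [0, 0, 0, 0], [0, 0, 0, 0]]], gripper=0.0)

```text
t: 21.62
ee_pos: [446.7, -314.7, 389.3]
orientation: [1.274, 1.169, -1.278]
ft_force: [-8.5, -0.8, 4.5]
width: 9.3
```

```bash
python3 ov.py 0.35 ovc
```

```text
(no output)
```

View pics/ovcs.png

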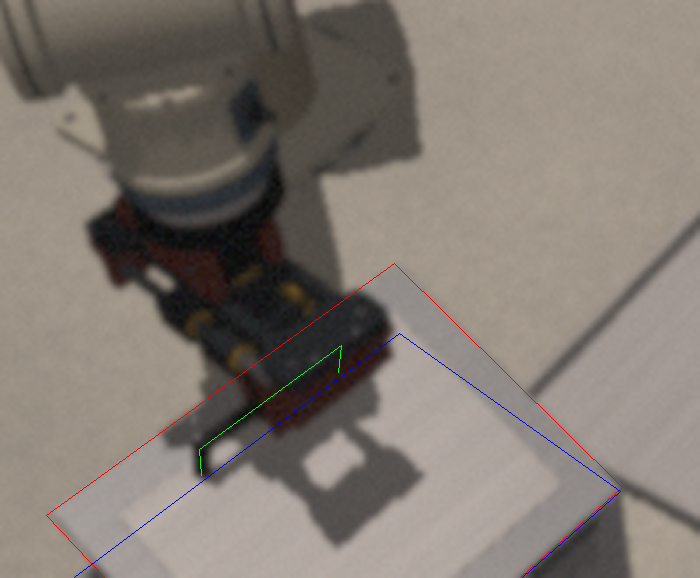

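Call:
apply_moves(commands=[[[0.006, -0.0005, 0.0085, 0], [0.014, -0.0015, 0.0187, 0], [0.0263, -0.0025, 0.0306, 0], [0.0263, -0.0025, 0.0306, 0]]])

```text
t: 22.22
ee_pos: [473.6, -317.4, 421.1]
orientation: [1.274, 1.168, -1.277]
ft_force: [-9.4, 2.0, 10.5]
width: 9.2
```

Call:
apply_moves(commands=[[[0.0132, -0.0012, 0.0107, 0], [0.0274, -0.0025, 0.0199, 0], [0.0424, -0.0039, 0.0277, 0], [0.0582, -0.0053, 0.034, 0], [0.0582, -0.0053, 0.034, 0]]])

```text
t: 22.85
ee_pos: [533.1, -323.2, 456.2]
orientation: [1.274, 1.162, -1.275]
ft_force: [-2.0, -1.0, 9.6]
width: 9.2
```

Call:
apply_moves(commands=[[[0.0162, -0.0015, 0.0046, 0], [0.0329, -0.003, 0.0076, 0], [0.0498, -0.0045, 0.009, 0], [0.0667, -0.006, 0.0086, 0], [0.0667, -0.006, 0.0086, 0]]])

```text
t: 23.48
ee_pos: [600.0, -329.6, 463.6]
orientation: [1.274, 1.161, -1.274]
ft_force: [2.2, -5.5, 3.5]
width: 9.0
```

Call:
apply_moves(commands=[[[0.0168, -0.0015, -0.0021, 0], [0.0333, -0.003, -0.0059, 0], [0.0414, -0.0038, -0.0084, 0], [0.0494, -0.0045, -0.0113, 0], [0.0494, -0.0045, -0.0113, 0]]])

```text
t: 24.1
ee_pos: [648.4, -334.3, 451.3]
orientation: [1.274, 1.163, -1.276]
ft_force: [1.9, -6.2, -0.7]
width: 9.0
```

Call:
apply_moves(commands=[[[0, 0, 0, 0], [0, 0, 0, 0]]], gripper=0.026)

```text
t: 24.35
ee_pos: [648.4, -332.9, 451.2]
orientation: [1.276, 1.166, -1.275]
ft_force: [-0.0, -0.8, -0.3]
width: 24.5
```

Call:
apply_moves(commands=[[[0, 0, 0.015, 0], [0, 0, 0.04, 0], [0, 0, 0.075, 0], [0, 0.02, 0.1, 0], [-0.02, 0.06, 0.1, 0], [-0.04, 0.11, 0.1, 0], [-0.055, 0.16, 0.1, 0], [-0.07, 0.21, 0.1, 0]]])

```text
t: 25.35
ee_pos: [577.7, -121.5, 552.8]
orientation: [1.276, 1.164, -1.274]
ft_force: [0.4, 0.3, 0.3]
width: 25.9
```

```bash
python3 ov.py 1.7 ovd
```

```text
(no output)
```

View pics/ovds.png

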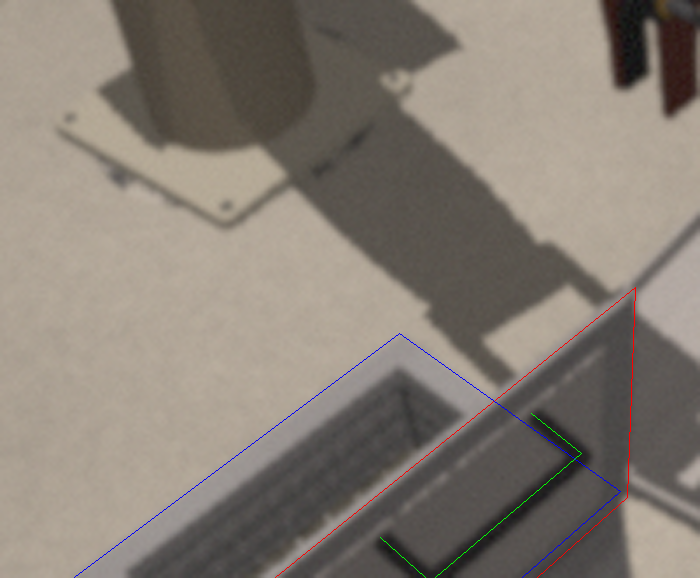

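View pics/ovdt.png

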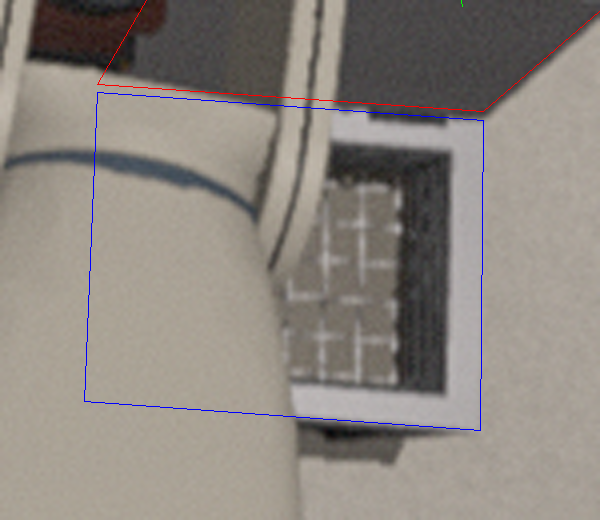

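```bash
cat > oc.py <<'E'
from h import *
ims={n:viewer.get_image(n) for n in('top','scene')}
out=[]
for cx,cy,ps in ((575,1,.1),(575,1,.18)):
    Rz=cv2.Rodrigues(np.array([0,0,float(ps)]))[0]
    row=[]
    for n,x0,y0,w,h in(('top',305,165,60,60),('scene',300,205,60,60)):
        c=cv2.imread(f'pics/{n}0.png')[y0:y0+h,x0:x0+w]; S=6; c=cv2.resize(c,None,fx=S,fy=S,interpolation=cv2.INTER_CUBIC)
        def pl(P,col,cl=True):
            q=proj(ims[n],[np.array([cx,cy,3])+Rz@np.array(p,float) for p in P]); q=((q-[x0,y0]+.5)*S).astype(int); cv2.polylines(c,[q],cl,col,1)
        pl([[-29,43,35],[29,43,35]],(0,0,255),False)
        pl([[-23,-22,50],[23,-22,50],[23,22,50],[-23,22,50]],(0,255,0))
        pl([[0,-43,35],[0,43,35]],(255,0,0),False)
        a=np.linspace(0,6.28,30); pl(np.c_[15*np.cos(a),15*np.sin(a),0*a+66],(0,255,255))
        row.append(c)
    out.append(np.hstack(row))
c=np.vstack(out); c=cv2.resize(c,None,fx=.82,fy=.82); cv2.imwrite('pics/oc.png',c); print(c.shape)
E
python3 oc.py
```

```text
(590, 590, 3)
```

View pics/oc.png

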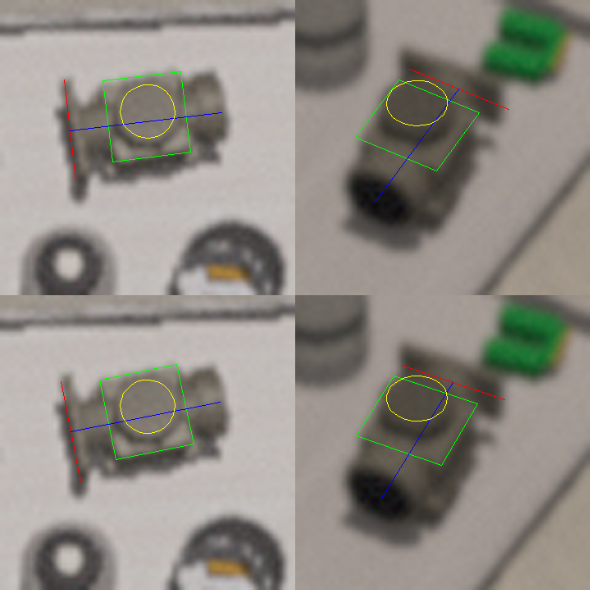

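Call:
apply_moves(commands=[[[-0.001, 0.04, -0.02, 0.06], [-0.002, 0.08, -0.06, 0.12], [-0.003, 0.11, -0.11, 0.18], [-0.003, 0.124, -0.16, 0.23], [-0.003, 0.124, -0.21, 0.23], [-0.003, 0.124, -0.25, 0.23], [-0.003, 0.124, -0.28, 0.23], [-0.003, 0.124, -0.28, 0.23]]], gripper=0.084)

```text
t: 26.55
ee_pos: [575.5, -0.2, 269.3]
orientation: [1.104, 1.275, -1.109]
ft_force: [0.6, 0.1, -0.2]
width: 83.7
```

Run:
```python
from h import *
snap('scene','scene6.png'); a=cv2.imread('pics/scene6.png');cv2.imwrite('pics/scene6a.png',cv2.resize(a[130:300,240:400],None,fx=4,fy=3.5,interpolation=cv2.INTER_CUBIC))
o=readout.get_obs();print(o['ee_pos'],o['ft_force'],o['qpos'])
```

```text
[ 5.76135676e+02 -7.45161925e-02  2.70959556e+02] [ 0.72289269 -0.34869137  0.80265012] [-2.07660455e-02  5.37007145e-01  1.81904773e+00 -1.25005547e-04
  7.86955992e-01 -1.59557542e-01]
```

View pics/scene6a.png

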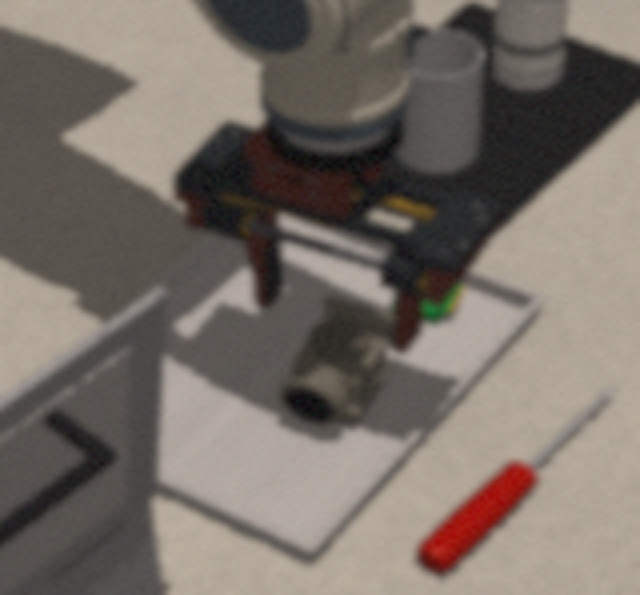

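Call:
apply_moves(commands=[[[0, 0, -0.025, 0], [0, 0, -0.045, 0], [0, 0, -0.06, 0], [0, 0, -0.067, 0], [0, 0, -0.067, 0]]])

```text
t: 27.22
ee_pos: [575.6, 0.8, 204.1]
orientation: [1.105, 1.273, -1.106]
ft_force: [-0.1, -0.4, 1.0]
width: 83.9
```

Call:
apply_moves(commands=[[[0, 0, 0, 0], [0, 0, 0, 0], [0, 0, 0, 0], [0, 0, 0, 0], [0, 0, 0, 0]]], gripper=0.035)

```text
t: 27.85
ee_pos: [575.4, 0.9, 204.5]
orientation: [1.105, 1.273, -1.106]
ft_force: [-1.2, 0.8, 3.7]
width: 46.1
```

Call:
apply_moves(commands=[[[0, 0, 0.015, 0], [0, 0, 0.045, 0], [-0.01, 0, 0.085, 0], [-0.03, 0, 0.125, 0], [-0.06, -0.015, 0.155, 0], [-0.09, -0.04, 0.165, -0.03], [-0.103, -0.075, 0.165, -0.07], [-0.103, -0.115, 0.165, -0.12]]])

```text
t: 28.85
ee_pos: [471.3, -114.7, 370.4]
orientation: [1.195, 1.218, -1.195]
ft_force: [2.1, 0.0, -3.0]
width: 46.5
```

Call:
apply_moves(commands=[[[0, -0.04, 0, -0.05], [0, -0.08, 0, -0.1], [0, -0.12, 0, -0.11], [0, -0.16, 0, -0.11], [0, -0.19, 0, -0.11], [0, -0.2035, 0, -0.11], [0, -0.2035, 0, -0.11], [0, -0.2035, 0, -0.11]]])

```text
t: 29.85
ee_pos: [472.5, -316.6, 369.3]
orientation: [1.275, 1.167, -1.275]
ft_force: [0.3, -0.6, -3.5]
width: 46.3
```

Run:
```python
from h import *
snap('scene','scene7.png'); a=cv2.imread('pics/scene7.png');cv2.imwrite('pics/scene7a.png',cv2.resize(a[130:360,90:320],None,fx=3,fy=2.6,interpolation=cv2.INTER_CUBIC))
snap('top','top7.png'); a=cv2.imread('pics/top7.png');cv2.imwrite('pics/top7a.png',cv2.resize(a[130:280,380:540],None,fx=4,fy=4,interpolation=cv2.INTER_CUBIC))
o=readout.get_obs();print(o['ee_pos'],o['ft_force'],o['width'])
```

```text
[ 472.63434358 -316.58032182  369.39312101] [ 0.80056543  0.05763835 -3.64759066] 45.9261986778459
```

View pics/scene7a.png

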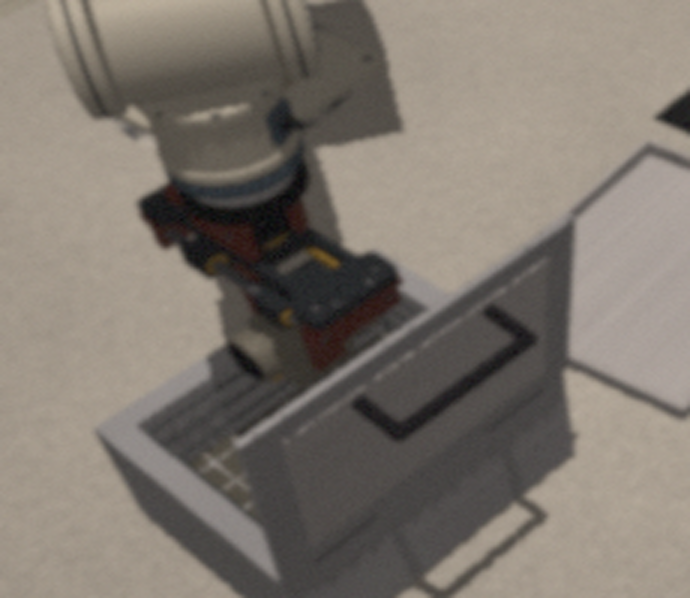

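View pics/top7a.png

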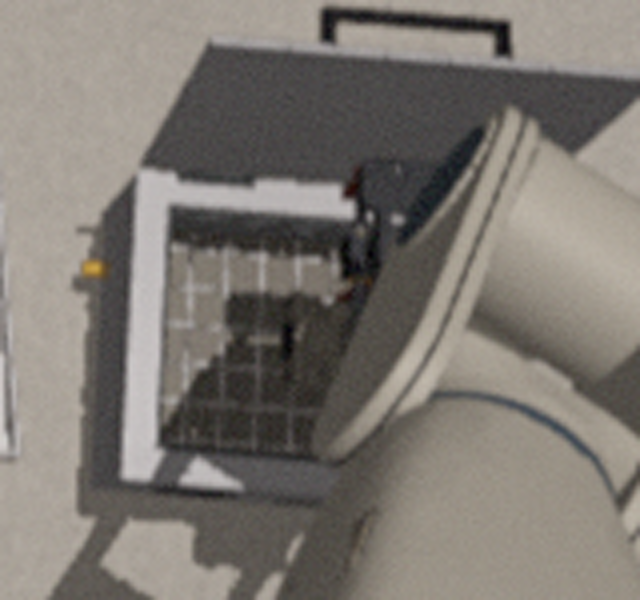

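Call:
apply_moves(commands=[[[0, 0, -0.025, 0], [0, 0, -0.05, 0], [0, 0, -0.075, 0], [0, 0, -0.095, 0], [0, 0, -0.107, 0], [0, 0, -0.111, 0], [0, 0, -0.112, 0], [0, 0, -0.112, 0]]])

```text
t: 30.95
ee_pos: [472.8, -317.8, 258.0]
orientation: [1.275, 1.164, -1.275]
ft_force: [-0.6, 0.6, -2.4]
width: 45.8
```

Call:
apply_moves(commands=[[[0, 0, -0.001, 0], [0, 0, -0.0015, 0], [0, 0, -0.0015, 0]]])

```text
t: 31.32
ee_pos: [472.7, -317.8, 256.5]
orientation: [1.275, 1.165, -1.275]
ft_force: [-1.1, 0.7, 3.7]
width: 46.0
```

Call:
apply_moves(commands=[[[0, 0, 0, 0], [0, 0, 0, 0], [0, 0, 0, 0]]], gripper=0.068)

```text
t: 31.7
ee_pos: [472.6, -317.7, 255.8]
orientation: [1.275, 1.165, -1.275]
ft_force: [0.1, 0.7, 0.7]
width: 67.6
```

Call:
apply_moves(commands=[[[0, 0, 0.02, 0], [0, 0, 0.05, 0], [0, 0, 0.09, 0], [0, 0, 0.13, 0], [0, 0.02, 0.17, 0], [0, 0.06, 0.21, 0], [0, 0.11, 0.24, 0], [0.01, 0.16, 0.27, 0]]])

```text
t: 32.7
ee_pos: [482.0, -156.3, 527.0]
orientation: [1.276, 1.164, -1.276]
ft_force: [0.7, 0.0, 0.1]
width: 68.3
```

Call:
apply_moves(commands=[[[0.02, 0.04, 0.01, 0], [0.04, 0.08, 0.02, 0], [0.06, 0.1, 0.025, 0], [0.06, 0.1, 0.025, 0]]])

```text
t: 33.2
ee_pos: [543.3, -56.4, 551.0]
orientation: [1.274, 1.166, -1.273]
ft_force: [-0.1, -0.4, 0.3]
width: 68.2
```

Run:
```python
from h import *
snap('scene','scene8.png'); a=cv2.imread('pics/scene8.png');cv2.imwrite('pics/scene8a.png',cv2.resize(a[130:360,90:320],None,fx=3,fy=2.6,interpolation=cv2.INTER_CUBIC))
snap('top','top8.png'); a=cv2.imread('pics/top8.png');cv2.imwrite('pics/top8a.png',cv2.resize(a[130:280,380:540],None,fx=4,fy=4,interpolation=cv2.INTER_CUBIC))
for n in('top','scene'): print([(r['position'],r['conf']) for r in models.place_of(n,'carb_center')])
```

```text
[([470.9, -311.4, 87.6], 0.98), ([568.3, 108.7, 6.4], 0.27)]
[([527.1, 8.6, 1.9], 0.55), ([471.8, -319.5, 84.5], 0.52)]
```

View pics/scene8a.png

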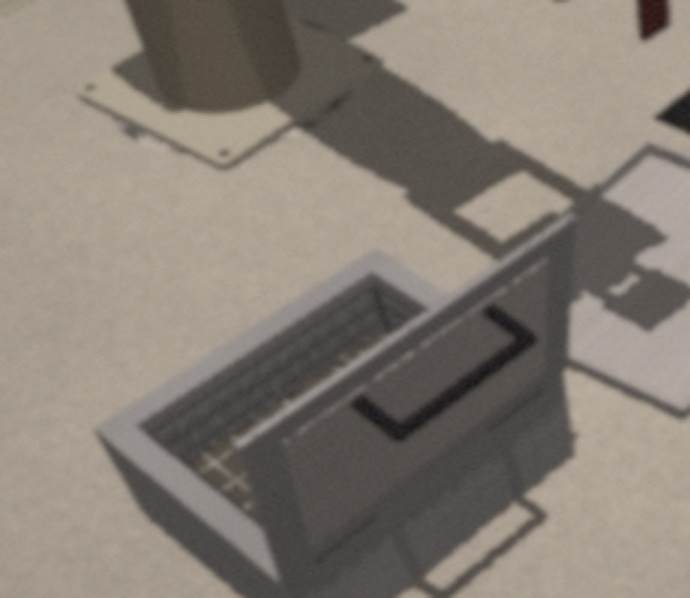

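View pics/top8a.png

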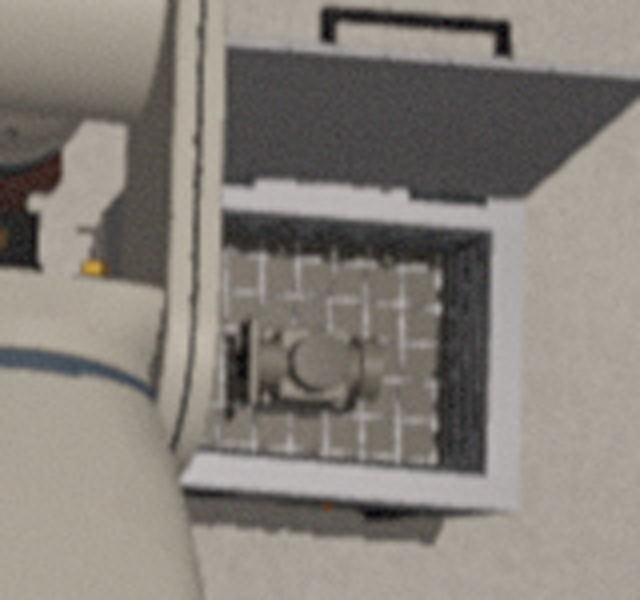

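Call:
apply_moves(commands=[[[0.013, -0.035, 0, 0], [0.026, -0.07, 0, 0], [0.045, -0.115, 0, 0], [0.064, -0.16, 0, 0], [0.083, -0.21, 0, 0], [0.1, -0.255, 0, 0], [0.106, -0.2755, 0, 0], [0.106, -0.2755, 0, 0]]], gripper=0.024)

```text
t: 34.4
ee_pos: [647.7, -335.5, 549.8]
orientation: [1.277, 1.165, -1.278]
ft_force: [-0.3, 0.3, 0.1]
width: 24.2
```

Call:
apply_moves(commands=[[[0, 0, -0.025, 0], [0, 0, -0.05, 0], [0, 0, -0.07, 0], [0, 0, -0.085, 0], [0, 0, -0.095, 0], [0, 0, -0.0995, 0], [0, 0, -0.0995, 0]]])

```text
t: 35.28
ee_pos: [648.7, -333.2, 451.5]
orientation: [1.275, 1.165, -1.275]
ft_force: [-0.1, -0.7, -0.5]
width: 23.8
```

Call:
apply_moves(commands=[[[0, 0, 0, 0], [0, 0, 0, 0], [0, 0, 0, 0]]], gripper=0.0)

```text
t: 35.65
ee_pos: [648.6, -333.2, 452.0]
orientation: [1.275, 1.164, -1.275]
ft_force: [-0.4, 0.4, 2.2]
width: 9.3
```

Call:
apply_moves(commands=[[[-0.0161, 0.0011, 0.0054, 0], [-0.0326, 0.0025, 0.0092, 0], [-0.0494, 0.004, 0.0113, 0], [-0.0663, 0.0055, 0.0117, 0], [-0.0832, 0.007, 0.0103, 0], [-0.0999, 0.0085, 0.0073, 0], [-0.1161, 0.01, 0.0027, 0], [-0.1161, 0.01, 0.0027, 0]]])

```text
t: 36.65
ee_pos: [531.4, -322.2, 454.5]
orientation: [1.276, 1.168, -1.276]
ft_force: [-5.3, 6.3, 6.0]
width: 9.4
```

Call:
apply_moves(commands=[[[-0.0158, 0.0014, -0.0063, 0], [-0.0308, 0.0028, -0.0141, 0], [-0.045, 0.0041, -0.0233, 0], [-0.0582, 0.0053, -0.034, 0], [-0.0702, 0.0064, -0.0459, 0], [-0.0811, 0.0073, -0.059, 0], [-0.0811, 0.0073, -0.059, 0]]])

```text
t: 37.52
ee_pos: [450.6, -314.9, 393.8]
orientation: [1.277, 1.169, -1.276]
ft_force: [-0.6, 6.3, -5.1]
width: 9.2
```

Call:
apply_moves(commands=[[[-0.0094, 0.0008, -0.0141, 0], [-0.0175, 0.0016, -0.029, 0], [-0.024, 0.0022, -0.0447, 0], [-0.0267, 0.0025, -0.053, 0], [-0.0288, 0.0026, -0.06, 0], [-0.0288, 0.0026, -0.061, 0], [-0.0288, 0.0026, -0.061, 0]]])

```text
t: 38.4
ee_pos: [422.4, -312.4, 333.8]
orientation: [1.277, 1.169, -1.276]
ft_force: [-1.4, 6.7, -1.7]
width: 9.1
```

Call:
apply_moves(commands=[[[0, 0, -0.002, 0], [0, 0, -0.004, 0], [0, 0, -0.004, 0]]])

```text
t: 38.78
ee_pos: [421.9, -312.3, 330.8]
orientation: [1.276, 1.17, -1.277]
ft_force: [-7.8, 9.1, 12.1]
width: 9.2
```

Call:
apply_moves(commands=[[[0, 0, -0.002, 0], [0, 0, -0.002, 0]]])

```text
t: 39.02
ee_pos: [421.9, -312.5, 330.3]
orientation: [1.275, 1.17, -1.277]
ft_force: [-12.3, 11.7, 27.3]
width: 8.9
```

Call:
apply_moves(commands=[[[0, 0, 0, 0], [0, 0, 0, 0], [0, 0, 0.02, 0], [0, 0, 0.06, 0], [0, 0.02, 0.09, 0], [0.01, 0.07, 0.1, 0.02], [0.02, 0.12, 0.1, 0.04], [0.02, 0.17, 0.1, 0.06]]], gripper=0.03)

```text
t: 40.02
ee_pos: [443.3, -142.1, 428.6]
orientation: [1.231, 1.193, -1.23]
ft_force: [-0.1, 0.9, 0.6]
width: 30.0
```

Call:
apply_moves(commands=[[[0, 0.05, 0, 0.02], [0.01, 0.1, 0, 0.04], [0.02, 0.15, 0, 0.06], [0.03, 0.2, 0, 0.064], [0.035, 0.24, 0, 0.064], [0.035, 0.26, 0, 0.064], [0.035, 0.26, 0, 0.064]]])

```text
t: 40.9
ee_pos: [477.9, 117.9, 428.0]
orientation: [1.182, 1.226, -1.182]
ft_force: [0.2, 0.1, -0.0]
width: 30.1
```

```bash
python3 ov.py 0.0 ove
python3 - <<'E'
from h import *
np.set_printoptions(precision=1,suppress=True)
for n in('scene','top'):
    im=snap(n,n+'9.png')
    for l in ['can_center','cup_center','lid_handle','cleaner','tray']:
        for r in models.place_of(n,l)[:1]: print(l,np.array(r['position']),round(r['conf'],2))
print(readout.get_obs()['ee_pos'])
E
```

```text
can_center [480.8 383.8  77.2] 0.92
cup_center [476.1 260.9  53.8] 0.68
lid_handle [ 424.9 -309.7  173.4] 0.85
cleaner [ 488.3 -320.8    1.3] 0.77
tray [526.3   8.9  -1.4] 0.79
can_center [478.7 382.   81.6] 0.61
cup_center [479.7 257.4  51.5] 0.62
lid_handle [ 421.5 -309.   176.3] 0.86
cleaner [ 487.1 -317.7    0.5] 0.71
tray [531.1   6.6  -1. ] 0.68
[477.6 116.7 428.1]
```

View pics/oves.png

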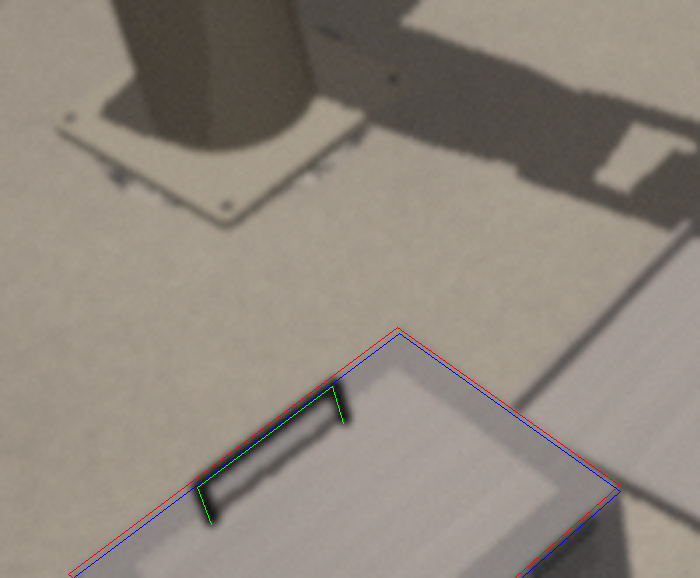

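View pics/ovet.png

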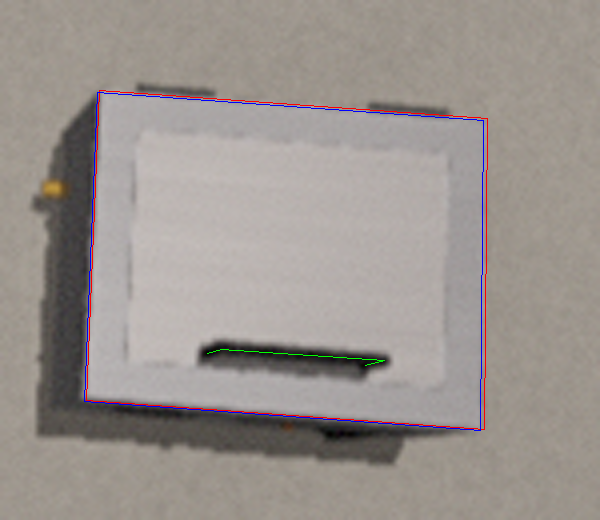

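View pics/scene9.png

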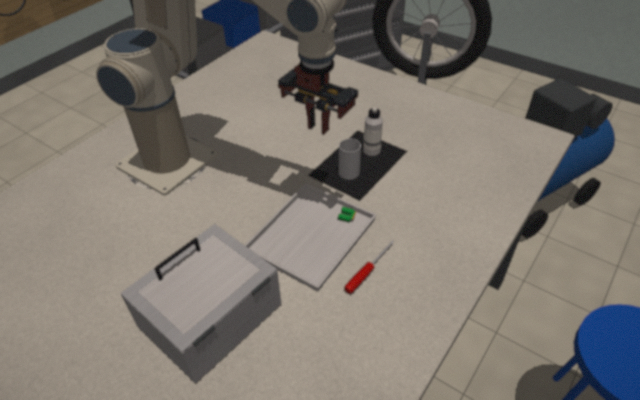

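Call:
apply_moves(commands=[[[0, 0.04, 0, 0], [0, 0.09, 0, 0], [0.001, 0.125, -0.01, 0], [0.001, 0.1415, -0.04, 0], [0.001, 0.1435, -0.04, 0], [0.001, 0.1435, -0.06, 0], [0.001, 0.1435, -0.09, 0], [0.001, 0.1435, -0.12, 0]]], gripper=0.0878)

```text
t: 42.6
ee_pos: [479.1, 259.7, 308.7]
orientation: [1.186, 1.224, -1.183]
ft_force: [0.0, -0.4, 0.1]
width: 88.1
```

Call:
apply_moves(commands=[[[0, 0, -0.03, 0], [0, 0, -0.055, 0], [0, 0, -0.068, 0], [0, 0, -0.0715, 0], [0, 0, -0.0715, 0]]])

```text
t: 43.22
ee_pos: [479.0, 260.3, 237.3]
orientation: [1.185, 1.225, -1.183]
ft_force: [0.5, 0.4, 0.7]
width: 87.6
```

Call:
apply_moves(commands=[[[0, 0, 0, 0], [0, 0, 0, 0], [0, 0, 0, 0], [0, 0, 0, 0], [0, 0, 0, 0]]], gripper=0.05)

```text
t: 43.85
ee_pos: [478.6, 260.3, 236.9]
orientation: [1.184, 1.225, -1.184]
ft_force: [-1.4, 0.4, 4.5]
width: 60.1
```

Call:
apply_moves(commands=[[[0, 0, 0.015, 0], [0, 0, 0.04, 0], [0, -0.005, 0.058, 0], [0, -0.025, 0.06, 0], [0, -0.055, 0.06, 0], [0, -0.09, 0.06, 0], [0, -0.125, 0.06, 0], [0, -0.16, 0.06, 0]]])

```text
t: 44.85
ee_pos: [477.7, 98.0, 296.0]
orientation: [1.183, 1.226, -1.186]
ft_force: [0.4, 0.3, -1.2]
width: 60.1
```

Call:
apply_moves(commands=[[[0, -0.035, 0, 0], [0, -0.07, 0, 0], [0, -0.1, 0, 0], [0, -0.125, 0, 0], [0, -0.138, 0, 0], [0, -0.1405, -0.015, 0], [0, -0.1405, -0.035, 0], [0, -0.1405, -0.052, 0]]])

```text
t: 45.85
ee_pos: [478.0, -39.7, 242.9]
orientation: [1.183, 1.227, -1.185]
ft_force: [-0.4, 0.3, -1.2]
width: 59.8
```

Call:
apply_moves(commands=[[[0, 0, -0.006, 0], [0, 0, -0.008, 0], [0, 0, -0.008, 0]]])

```text
t: 46.22
ee_pos: [478.7, -40.0, 236.7]
orientation: [1.184, 1.225, -1.184]
ft_force: [-0.1, -0.5, -1.5]
width: 60.2
```

Call:
apply_moves(commands=[[[0, 0, -0.001, 0], [0, 0, -0.0013, 0], [0, 0, -0.0013, 0]]])

```text
t: 46.6
ee_pos: [478.8, -40.3, 235.8]
orientation: [1.185, 1.224, -1.183]
ft_force: [-0.7, -0.1, 6.2]
width: 60.5
```

Call:
apply_moves(commands=[[[0, 0, 0, 0], [0, 0, 0, 0], [0, 0, 0, 0], [0, 0, 0.025, 0], [0, 0, 0.06, 0], [0, 0, 0.1, 0], [0, 0.03, 0.14, 0], [0.0, 0.07, 0.155, 0]]], gripper=0.0878)

```text
t: 47.6
ee_pos: [479.0, 30.0, 392.7]
orientation: [1.187, 1.221, -1.183]
ft_force: [0.5, -0.3, 0.0]
width: 88.0
```

Call:
apply_moves(commands=[[[0, 0.055, 0, 0], [0, 0.11, 0, 0], [0, 0.165, 0, 0], [0, 0.22, 0, 0], [0.001, 0.275, 0, 0], [0.002, 0.32, 0, 0], [0.002, 0.345, 0, 0], [0.002, 0.35, 0, 0]]])

```text
t: 48.6
ee_pos: [480.4, 380.4, 389.9]
orientation: [1.182, 1.226, -1.184]
ft_force: [0.5, -0.1, -0.3]
width: 87.4
```

Call:
apply_moves(commands=[[[0, 0.0004, -0.03, 0], [0, 0.0004, -0.06, 0], [0, 0.0004, -0.09, 0], [0, 0.0004, -0.11, 0], [0, 0.0004, -0.1195, 0], [0, 0.0004, -0.1195, 0]]])

```text
t: 49.35
ee_pos: [480.7, 379.8, 270.6]
orientation: [1.184, 1.225, -1.185]
ft_force: [0.5, -0.3, 0.2]
width: 87.8
```

Call:
apply_moves(commands=[[[0, 0, 0, 0], [0, 0, 0, 0], [0, 0, 0, 0], [0, 0, 0, 0], [0, 0, 0, 0]]], gripper=0.04)

```text
t: 49.98
ee_pos: [480.6, 380.2, 271.0]
orientation: [1.184, 1.225, -1.184]
ft_force: [-0.5, -0.3, 2.1]
width: 51.2
```

Call:
apply_moves(commands=[[[0, 0, 0.02, 0], [0, 0, 0.045, 0], [0, -0.01, 0.06, 0], [0, -0.05, 0.06, 0], [0, -0.095, 0.06, 0], [0, -0.14, 0.06, 0], [0, -0.185, 0.06, 0], [0, -0.23, 0.06, 0]]])

```text
t: 50.98
ee_pos: [480.1, 148.2, 331.3]
orientation: [1.184, 1.225, -1.184]
ft_force: [0.2, 0.6, -1.5]
width: 51.2
```

Call:
apply_moves(commands=[[[0, -0.045, 0, 0], [0, -0.08, 0, 0], [0, -0.1, 0, 0], [0, -0.105, 0, 0], [0, -0.105, -0.02, 0], [0, -0.105, -0.042, 0], [0, -0.105, -0.056, 0], [0, -0.105, -0.058, 0]]])

```text
t: 51.98
ee_pos: [480.3, 45.5, 272.1]
orientation: [1.183, 1.227, -1.185]
ft_force: [0.4, 0.5, -1.9]
width: 51.6
```

Call:
apply_moves(commands=[[[0, 0, -0.002, 0], [0, 0, -0.003, 0], [0, 0, -0.003, 0]]])

```text
t: 52.35
ee_pos: [480.7, 45.2, 270.1]
orientation: [1.184, 1.225, -1.184]
ft_force: [0.1, -0.4, -1.9]
width: 51.3
```

Call:
apply_moves(commands=[[[0, 0, -0.001, 0], [0, 0, -0.001, 0], [0, 0, -0.001, 0]]])

```text
t: 52.72
ee_pos: [480.7, 45.2, 269.9]
orientation: [1.185, 1.224, -1.184]
ft_force: [-3.0, 0.6, 9.4]
width: 51.2
```

Contact; release, withdraw and check.

Call:
apply_moves(commands=[[[0, 0, 0, 0], [0, 0, 0, 0], [0, 0, 0, 0], [0, 0, 0.03, 0], [0, 0, 0.07, 0], [0, 0, 0.11, 0], [0, 0.03, 0.15, 0], [0, 0.08, 0.17, 0]]], gripper=0.0878)

```text
t: 53.72
ee_pos: [481.0, 125.3, 441.2]
orientation: [1.188, 1.222, -1.183]
ft_force: [0.1, 1.0, 0.3]
width: 88.1
```

Call:
apply_moves(commands=[[[0, 0.05, 0, 0], [0, 0.1, 0, 0], [0, 0.15, 0, 0], [-0.01, 0.2, 0, 0], [-0.02, 0.25, 0, 0], [-0.03, 0.29, 0, 0], [-0.03, 0.3, 0, 0], [-0.03, 0.3, 0, 0]]])

```text
t: 54.72
ee_pos: [450.6, 425.2, 438.3]
orientation: [1.183, 1.225, -1.184]
ft_force: [-0.3, -0.2, -0.4]
width: 87.7
```

Run:
```python
from h import *
np.set_printoptions(precision=1,suppress=True)
for n in('scene','top'):
    im=snap(n,n+'X.png')
    for l in ['can_center','cup_center','float','screwdriver','lid_handle']:
        for r in models.place_of(n,l)[:1]: print(l,np.array(r['position']),round(r['conf'],2))
a=[cv2.imread(f'pics/{f}.png')[155:260,275:395] for f in('top0','topX')]
d=cv2.absdiff(*a)
cv2.imwrite('pics/cmp.png',np.hstack([cv2.resize(x,None,fx=3.3,fy=3.3,interpolation=cv2.INTER_CUBIC) for x in a]))
for f in ('top','scene'):
  A=cv2.cvtColor(cv2.imread(f'pics/{f}0.png'),6).astype(np.float32);B=cv2.cvtColor(cv2.imread(f'pics/{f}X.png'),6).astype(np.float32)
  for nm,(x,y,w,h) in (dict(can=(300,198,28,32),cup=(334,203,32,34)) if f=='top' else dict(can=(288,168,32,58),cup=(266,196,34,54))).items():
    T=A[y:y+h,x:x+w]; S=cv2.resize(B[y-6:y+h+6,x-6:x+w+6],None,fx=8,fy=8,interpolation=2); T=cv2.resize(T,None,fx=8,fy=8,interpolation=2)
    r=cv2.matchTemplate(S,T,5); _,m,_,p=cv2.minMaxLoc(r); print(f,nm,'px shift',p[0]/8-6,p[1]/8-6,m)
```

```text
can_center [481.8  47.1  77.6] 0.83
cup_center [479.5 -42.1  53.9] 0.76
float [569.5 111.7   7.6] 0.68
screwdriver [707.   -0.7  -8.3] 0.84
lid_handle [ 425.9 -311.2  172.9] 0.74
can_center [475.8  45.7  80. ] 0.91
cup_center [481.7 -45.   49.1] 0.56
float [570.2 108.    6.5] 0.51
lid_handle [ 420.5 -310.   173.5] 0.87
top can px shift 0.0 -0.5 0.8946139216423035
top cup px shift 0.625 0.0 0.9647493362426758
scene can px shift 0.25 0.125 0.9870125651359558
scene cup px shift -0.25 0.375 0.994146466255188
```

View pics/cmp.png

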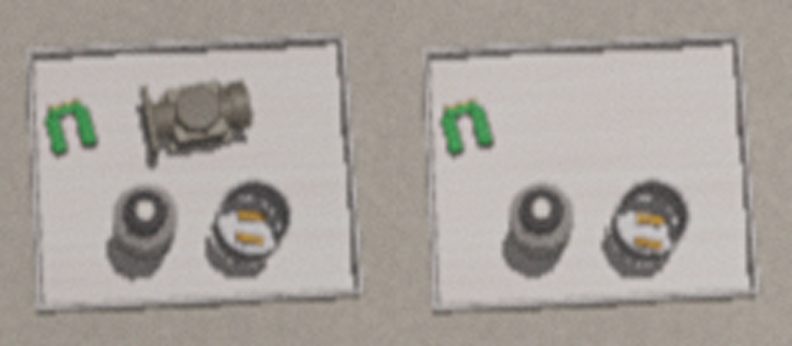

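View pics/sceneX.png

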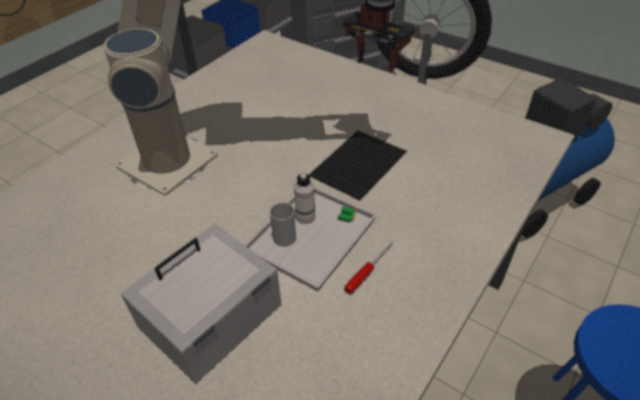

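```bash
python3 -c "
from workcell import workorder; print(workorder.close_job())"
```

```text
the job is handed in; nothing more can be done
None
```

The job is done and handed in at about 55 s. The can and cup went to the mat, and the lid was raised to about 1.7 rad and stayed there. The carburetor stands in the basket, the lid is shut, and the cup and then the can are back in the tray.

**Last checks**
- **Can and cup:** both stand upright within about 0.6 pixel (1 to 2 mm) of where they began, by image matching in both cameras. Both jets are still in the cup.
- **Carburetor:** it was seen standing upright in the basket before the lid closed.
- **Lid:** its outline matches the shut position in both pictures. When I pressed it down it met a hard stop, with the force rising to 27 N.
- **Float:** it has not moved in the pictures.
- **Screwdriver:** it has not moved as seen by the scene camera. The network did not report it in the last top picture.

**What went wrong:** on the first try at the lid I put the handle's arc on the wrong side. The fingers were forced open to 36 mm and the wrist force reached about 78 N, below the 120 N limit. The largest share must have gone through the fingers, not the gripper's body, but I could not measure that separately. I corrected the arc, took the bar again, and the lid then moved with 15 N or less, apart from the final press. No damage was visible.

The networks' positions scattered by a few mm between the two cameras. I averaged them with my own pixel measurements.

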